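# Set out the condiments on the serving board

## Robot

A 7-joint arm with a two-finger parallel gripper is mounted at the origin on a cart in front of the work surface, level with it; the furniture and walls round the work are solid. World frame = base frame: x ahead of the robot, y to its left, z up, the work surface at z = 0. Lengths are in mm, angles in rad, forces in N, time in s.
With the tool pointing down it reaches from about 425 to 1025 mm from the base axis. Payload 9.4 kg.
Tool frame: the origin (TCP) lies between the finger pads; the fingertips stand 25 mm ahead of it and the grasp point (between the pads) lies 6 mm ahead of it; y points along the fingers, x is the direction in which the jaws open and shut, and the axes are right-handed (so a half turn about y gives the same grasp; the last joint's range is limited). The gripper opens to 93 mm and grips with 3 to 60 N. Pads are 15 mm wide; open, the fingers measure 128 mm over their backs; the gripper's body (75 mm by 188 mm) begins 65 mm behind the grasp point.
Start: joints at [-1.4, 0.599, -0.003, 1.599, 0.002, 0.943, -0.08], TCP at [177.826, 702.853, 243.618] pointing down, gripper open.
Joint ranges: [-2.57, 2.57], [-0.35, 1.97], [-1.29, 1.29], [0.11, 2.56], [-1.05, 4.19], [0.11, 1.86], [-2.63, 2.63]. Speed limits (rad/s): [2.22, 2.22, 3.01, 3.01, 3.14, 3.14, 3.14].

## Interface

Orientations are given as a rotation vector (axis times angle).
In Python, from bench import arm, eyes, workorder gives the robot as it stands. The module is installed in compiled form; this text tells all that it offers.
- The arm moves only by the tool move_arm, never from a script. Its arguments are lists of equal length, an entry for each row: "hand": the opening, from -1 (shut) to 1 (fully open); "xyz": the shift along the tool's x, y, z in mm, a list of three; "spin": the turn about the tool's y in degrees. In form: {"hand": [hand, ...], "xyz": [[x, y, z], ...], "spin": [spin, ...]}. A call has 1 to 5 rows; each row shifts and turns the commanded pose from where the row before left it, along the tool's axes as they then stand; what a row does not reach is not made up. A row lasts 1/12 s, in which the tool goes at most 41.7 mm and 7.16 degrees, less where a joint would pass 70% of its speed; a pose out of reach is approached as far as the arm can. A call with a gripper value outside its range is refused whole. The fingers move at their own pace and stop on an object; "squeeze" is the grip in N (left out, the last holds). Time passes only in rows, so rows that do not move let the fingers close. It gives the time, the measured TCP pose, the force and the opening at its end, in the units of the state.
- arm.get_state(): the state, without advancing time (a new reading comes with each control period).
- eyes.grab_frame(name): name is "scene" or "top" or "wrist"; returns (picture, depth): 384x512x3 uint8, blue, green, red; 384x512 float32, mm along the optical axis (not along the pixel's ray), 0 where there is no reading.
- eyes.camera_info(name): a dict with "fx", "fy", "cx", "cy" (pixels), "dist" ([k1, k2, p1, p2, k3] as OpenCV has them; the pictures are not rectified), "origin" and "attitude" of the camera in the world; the wrist camera has in their place "tool_from_camera" (4x4, takes a point from camera to tool coordinates, whose origin is the TCP and whose axes are the tool frame's). Camera axes: x right, y up, looking along -z (the intrinsics and any distortion apply to the point x, -y, -z); pixel columns grow to the right and rows downward; lengths in mm; the calibration is good to about 2 mm. A picture is of the moment at which its call begins: read the wrist's pose just before it. camera_info takes no time and is no camera call.
- workorder.sign_off(): hands the job in, once; it reports no verdict.
The state is a dict: "clock": time; "q": joint angles; "joint_vel": joint speeds; "joint_torque": joint torques, N m; "tool_pos": TCP position; "tool_rot": TCP orientation; "contact_force": force on the tool from outside, world axes, zero at the start; "wrist_torque": the same for the moment, N m; "finger_gap": opening from 0.0 (shut) to 1.0 (fully open).
Only numpy, scipy, OpenCV 4.12 (cv2) and the standard library are available. Lean on these libraries where they do the work, as an engineer would, in place of code of your own. Each camera call takes 0.05 s, during which the arm holds its last target.

## Task

Get the condiments ready for the table: stand them upright on the long dark serving board, one in the middle of each round inlay. The pepper mill goes at the end of the board nearest the candle, the salt shaker next to it, the spice jar at the other end, and the dropper bottle between the salt shaker and the spice jar. Leave the candle, the honey jar and the kitchen timer where they are.

Things in the scene. Friction and masses are not known exactly. Their poses are not given: they have to be found in the camera images.
- pepper_mill: Tall turned wooden mill with a waist and a small metal knob, 180 mm high, 58 mm at its widest. Origin: centre of its underside, own z up along its axis; round, so its yaw does not matter. It starts upright on the cutting board, in any of the five places along it.
- salt_shaker: Small clear shaker with white salt and a rounded grey top, 90 mm high, body 44 mm wide, top 34 mm wide. Origin: centre of its underside, own z up along its axis; round, so its yaw does not matter. It starts upright on the cutting board, in any of the five places along it.
- spice_jar: Clear jar with a yellow cap and pale contents, 96 mm high, 42 mm in diameter. The only spice jar on the cutting board (two red-capped ones stand far back by the wall, out of the job). Origin: centre of its underside, own z up along its axis; round, so its yaw does not matter. It starts upright on the cutting board, in any of the five places along it.
- dropper_bottle: Small brown bottle with a black rubber dropper top, 102 mm high; body 33 mm in diameter up to 65 mm high, neck and dropper narrower above. Origin: centre of its underside, own z up along its axis; round, so its yaw does not matter. It starts upright on the cutting board, in any of the five places along it.
- serving_board: Long dark wooden board, 100 x 340 x 12 mm, fixed, lying across in front of the robot, turned at most 0.14 rad; on the robot's left or right. Origin: centre of its underside; own x away from the robot, own y along its length to the left, z up. Four pale round inlays, 66 mm across and flush with its top, lie in a row at own y = +127.5, +42.5, -42.5, -127.5 mm (x = 0); its top is at own z = 12 mm.
- cutting_board: Light wooden cutting board with a dark groove round its edge, 120 x 390 x 12 mm, fixed, on the other side from the serving board; the things start on it in a row about 78 mm apart (68 mm at least). Origin: centre of its underside, own y along its length to the left, z up.
- candle: Candle in a clear glass, 76 mm in diameter, 90 mm high, loose; stands on the worktop behind the serving board (about 113 mm beyond its row of inlays), 65 mm to the left or to the right of its middle. It tells which end of the board the pepper mill belongs to. Must stay where it is. Origin: centre of its underside.
- honey_jar: Wide glass jar with a grey screw lid, 71 mm in diameter, 110 mm high, loose; stands behind the serving board likewise, on the side where the candle is not. Must stay where it is. Origin: centre of its underside.
- timer: Round white ribbed kitchen timer, 62 mm in diameter, 47 mm high, loose; stands among the condiments on the cutting board. Must stay where it is. Origin: centre of its underside.

How it is judged:
By the outcome, as a careful person would: the job done as asked, in the order asked, and still so for the second after the job is handed in, with the robot touching nothing.
It also fails if it takes over 128 s, if anything falls off the work surface, if the arm or the gripper's body presses on something with over 40 N, if the wrist force passes 120 N, or if a joint passes its speed limit or range.

## Working session

There is one attempt and no reset: what is moved stays moved. The work goes in short steps, Python scripts to look and compute and a tool call to move; the robot and the scene stay as the last step left them, time stands still between calls to the robot, and variables do not carry over. Pictures are saved under pics/ and viewed, and the job is handed in when it is done.

Besides the shell and the picture viewer there is one more tool, called after "Emit:" as name(argument=value, ...) on one line, values as JSON. move_arm: Moves the arm, as the interface text tells. Its arguments: {"type":"object","properties":{"hand":{"type":"array","items":{"type":"number"}},"xyz":{"type":"array","items":{"type":"array","items":{"type":"number"}}},"spin":{"type":"array","items":{"type":"number"}},"squeeze":{"type":"number"}},"required":["hand","xyz","spin"]}

```bash
ls; mkdir -p pics; python3 - <<'E'
from bench import arm, eyes
import cv2, json
s=arm.get_state(); print({k:(v if not hasattr(v,'tolist') else v.tolist()) for k,v in s.items()})
for n in ("scene","top","wrist"):
    print(n, eyes.camera_info(n))
import numpy as np
for n in ("scene","top"):
    p,d=eyes.grab_frame(n); cv2.imwrite(f"pics/{n}0.png",p); np.savez(f"{n}0.npz",p=p,d=d)
E
```

```text
pics
{'clock': 0.0, 'q': [-1.3997350961802844, 0.6001470850101834, -0.0025275563328953942, 1.6001347021295564, 0.0018162367577445235, 0.9428711059728477, -0.0797545071648185], 'joint_vel': [0.001126595999784872, -0.0006006626441820988, 0.0006595138284427476, -8.993541455677102e-05, 0.00021274406857233732, 0.00011954678888162628, 0.0016341167373480853], 'joint_torque': [-0.0018158008242608048, -76.5068507194519, 1.4968392625451088, -25.23581564426422, -0.05244978005066514, 0.01673195685725659, 0.0001491303328293725], 'tool_pos': [177.7126682735996, 702.4212040274559, 242.74257278270855], 'tool_rot': [-1.3173410261862453, -1.02406976850513, 1.025941244286446], 'contact_force': [-0.9583348943971706, -0.7937441091394979, -0.6452045671534433], 'wrist_torque': [0.0316910985500907, 0.011633313662421497, 0.025393971731157195], 'finger_gap': 1.0019786798062043}
scene {'fx': 355.4659911268402, 'fy': 355.4659911268402, 'cx': 256.2003001793577, 'cy': 191.1896308531243, 'dist': array([0.02345373, 0.        , 0.        , 0.        , 0.        ]), 'origin': array([  17.04704613, -495.10881912,  690
[... 239 characters left out ...]
        ,  0.        ]), 'origin': array([ 239.00779261,  -33.42321775, 1338.56592791]), 'attitude': array([ 0.18313045, -0.16774857, -1.49082363])}
wrist {'fx': 321.1850437541591, 'fy': 321.1850437541591, 'cx': 261.4372162016745, 'cy': 191.65008594540893, 'dist': array([-0.03183765,  0.        ,  0.        ,  0.        ,  0.        ]), 'tool_from_camera': array([[ 9.99999990e-01,  3.20908410e-05, -1.40964127e-04,
         1.12862294e+00],
       [-1.44358672e-04,  2.74444687e-01, -9.61602877e-01,
        -1.41700697e+02],
       [ 7.82821068e-06,  9.61602887e-01,  2.74444689e-01,
         7.53453266e+01],
       [ 0.00000000e+00,  0.00000000e+00,  0.00000000e+00,
         1.00000000e+00]])}
```

View pics/scene0.png

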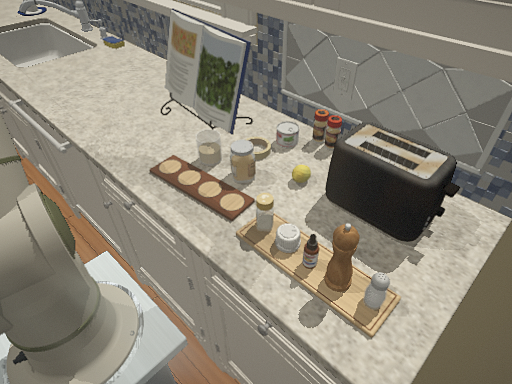

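View pics/top0.png

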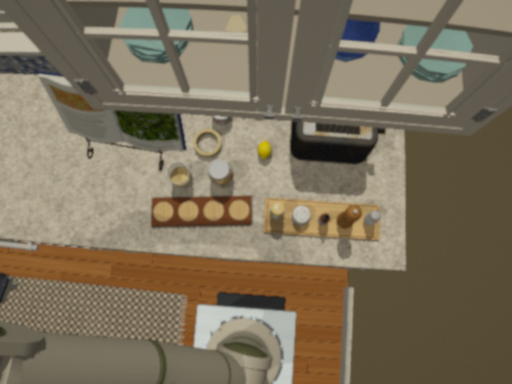

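```bash
python3 - <<'E'
from scipy.spatial.transform import Rotation as R
from bench import arm
s=arm.get_state()
print(R.from_rotvec(s['tool_rot']).as_matrix().round(3))
E
```

```text
[[ 0.245 -0.    -0.969]
 [ 0.969 -0.001  0.245]
 [-0.001 -1.    -0.   ]]
```

The scene view shows the cutting board at lower right. From left to right it holds the spice jar (264,213), timer (288,237), dropper (311,250), mill (343,258) and salt (377,290). The serving board is at (200,187), with the candle at (209,147) and honey jar at (243,160) behind it. Next I'll measure positions.

```bash
cat > h.py <<'E'
import numpy as np, cv2
from scipy.spatial.transform import Rotation as R
from bench import arm, eyes
def cam(n, st=None):
    c=eyes.camera_info(n); K=np.array([[c['fx'],0,c['cx']],[0,c['fy'],c['cy']],[0,0,1]])
    if n=='wrist':
        T=np.array(c['tool_from_camera']); Rt=R.from_rotvec(st['tool_rot']).as_matrix()
        Rc=Rt@T[:3,:3]; o=Rt@T[:3,3]+np.array(st['tool_pos'])
    else: Rc=R.from_rotvec(c['attitude']).as_matrix(); o=np.array(c['origin'])
    return K,np.array(c['dist']),Rc,o
def rays(n,uv,st=None):
    K,D,Rc,o=cam(n,st)
    u=cv2.undistortPoints(np.asarray(uv,float).reshape(-1,1,2),K,D).reshape(-1,2)
    d=np.c_[u[:,0],-u[:,1],-np.ones(len(u))]@Rc.T
    return o,d       # d scaled so that depth multiplies directly
def plane(n,uv,z,st=None):
    o,d=rays(n,uv,st); return o+d*((z-o[2])/d[:,2])[:,None]
def proj(n,P,st=None):
    K,D,Rc,o=cam(n,st); p=(np.asarray(P,float).reshape(-1,3)-o)@Rc
    p=p*[1,-1,-1]
    return cv2.projectPoints(p,np.zeros(3),np.zeros(3),K,D)[0].reshape(-1,2)
def cloud(n,d,st=None):
    v,u=np.mgrid[:384,:512]; o,r=rays(n,np.c_[u.ravel(),v.ravel()],st)
    P=o+r*d.ravel()[:,None]; P[d.ravel()<=0]=np.nan
    return P.reshape(384,512,3)
E
python3 - <<'E'
from h import *
for n in('top','scene'):
    f=np.load(n+'0.npz'); p,d=f['p'],f['d']; P=cloud(n,d); np.save(n+'P.npy',P)
    cv2.imwrite(f'pics/{n}_crop.png', cv2.resize(p[140:260,140:400] if n=='top' else p[110:340,140:420],None,fx=2.85,fy=2.5 if n=='scene' else 2.85,interpolation=cv2.INTER_CUBIC))
P=np.load('topP.npy')
for uv in [(200,235),(350,245),(270,205),(160,220),(163,211),(240,210),(275,207),(300,214),(325,218),(350,213),(373,217),(180,177),(219,172)]:
    print(uv,P[uv[1],uv[0]].round(0))
# serving inlays: pale within dark board; top view
p=np.load('top0.npz')['p']; 
hsv=cv2.cvtColor(p,cv2.COLOR_BGR2HSV)
for uv in [(163,211),(176,211),(200,235),(290,230)]: print(uv,p[uv[1],uv[0]],hsv[uv[1],uv[0]])
E
```

```text
(200, 235) [375. 172.   2.]
(350, 245) [ 378. -328.    1.]
(270, 205) [491. -53.  13.]
(160, 220) [413. 309.  15.]
(163, 211) [444. 304.  12.]
(240, 210) [468.  46.   9.]
(275, 207) [468. -67. 106.]
(300, 214) [ 459. -150.   63.]
(325, 218) [ 447. -226.   94.]
(350, 213) [ 453. -286.  176.]
(373, 217) [ 460. -376.   99.]
(180, 177) [558. 253.  45.]
(219, 172) [566. 116. 112.]
(163, 211) [ 97 148 178] [ 19 116 178]
(176, 211) [ 38  63 106] [ 11 164 106]
(200, 235) [118 139 147] [ 22  50 147]
(290, 230) [ 87 136 166] [ 19 121 166]
```

View pics/top_crop.png

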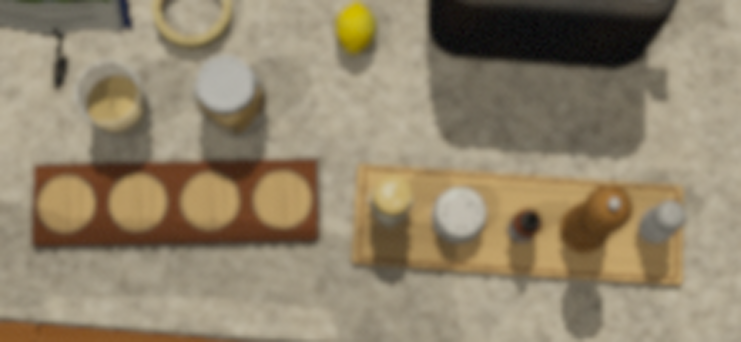

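View pics/scene_crop.png

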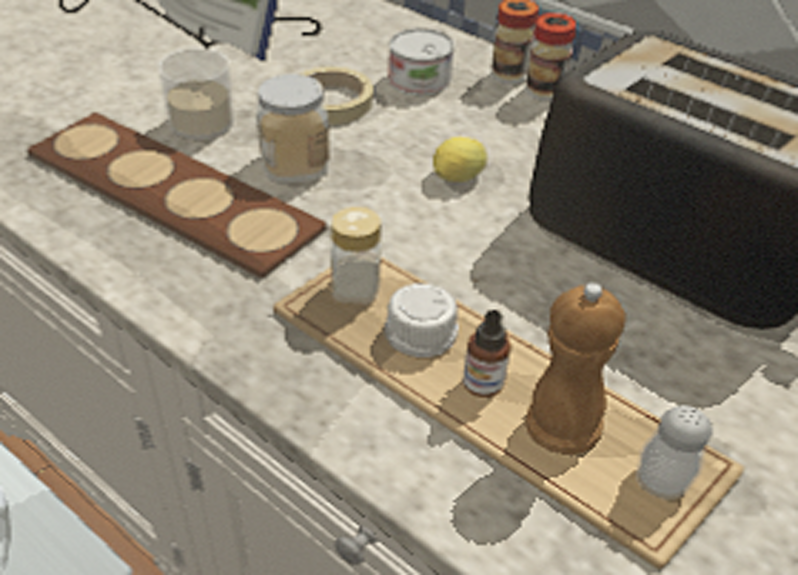

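```bash
python3 - <<'E'
from h import *
from scipy.optimize import least_squares
Pt=np.load('topP.npy');Ps=np.load('sceneP.npy')
f=np.load('top0.npz')['p']; fs=np.load('scene0.npz')['p']
def inl(n,img,P):
    hsv=cv2.cvtColor(img,cv2.COLOR_BGR2HSV)
    b=(P[...,0]>380)&(P[...,0]<530)&(P[...,1]>-10)&(P[...,1]<360)&(P[...,2]<25)
    # use green brightness and blue to split pale from dark
    m=(b&(img[...,1]>100)&(hsv[...,1]>75)).astype(np.uint8)
    cs,_=cv2.findContours(m,cv2.RETR_EXTERNAL,cv2.CHAIN_APPROX_NONE)
    out=[]
    for c in cs:
        if cv2.contourArea(c)<100: continue
        q=plane(n,c.reshape(-1,2),12)
        ce,r=cv2.minEnclosingCircle(q[:,:2].astype(np.float32)); out.append((np.array(ce),r,cv2.contourArea(c)))
    out.sort(key=lambda t:-t[0][1])
    print(n,[(o[0].round(1).tolist(),round(o[1],1),o[2]) for o in out])
inl('top',f,Pt);inl('scene',fs,Ps)
c0={'spice':(468,-67,21),'timer':(459,-150,31),'drop':(447,-226,16.5),'mill':(453,-300,None),'salt':(455,-376,22)}
for k,(x,y,r) in c0.items():
    for n,P in(('top',Pt),('scene',Ps)):
        Q=P.reshape(-1,3); Q=Q[np.isfinite(Q).all(1)]
        s=Q[(abs(Q[:,0]-x)<45)&(abs(Q[:,1]-y)<36)&(Q[:,2]>20)]
        print(k,n,len(s),'zmax',s[:,2].max().round(0))
        for lo in range(20,200,12):
            t=s[(s[:,2]>=lo)&(s[:,2]<lo+12)]
            if len(t)<8: continue
            g=least_squares(lambda p:np.hypot(t[:,0]-p[0],t[:,1]-p[1])-p[2],[x,y,r or 22],loss='soft_l1',bounds=([x-60,y-60,5],[x+60,y+60,40]))
            o=f'{lo} n{len(t)} free {g.x.round(1)}'
            if r:
                g2=least_squares(lambda p:np.hypot(t[:,0]-p[0],t[:,1]-p[1])-r,[x,y],loss='soft_l1'); o+=f' fix {g2.x.round(1)}'
            print('  ',o, 'y',t[:,1].min().round(),t[:,1].max().round(),'x',t[:,0].min().round(),t[:,0].max().round())
E
```

```text
top [([445.4, 304.1], 34.7, 294.5), ([453.2, 219.8], 34.8, 299.0), ([460.9, 135.2], 35.1, 298.0), ([468.5, 50.0], 35.0, 310.0)]
scene [([446.8, 306.3], 38.2, 224.0), ([453.0, 220.7], 36.0, 238.0), ([461.7, 136.6], 35.5, 258.0), ([469.3, 50.8], 35.5, 298.0)]
spice top 210 zmax 114.0
   32 n11 free [462.  -76.4  20.2] fix [463.  -76.4] y -97.0 -58.0 x 441.0 456.0
   56 n10 free [462.6 -75.5  20.6] fix [463.1 -75.6] y -92.0 -53.0 x 442.0 461.0
   68 n16 free [465.6 -76.1  22.3] fix [464.  -76.4] y -98.0 -53.0 x 441.0 470.0
   80 n14 free [466.3 -76.2  22. ] fix [465.2 -75.9] y -98.0 -53.0 x 444.0 472.0
   92 n15 free [463.7 -74.4  18.9] fix [465.8 -75.5] y -90.0 -55.0 x 444.0 480.0
   104 n132 free [464.8 -76.   14.4] fix [459.2 -72.2] y -96.0 -58.0 x 446.0 485.0
spice scene 604 zmax 111.0
   20 n52 free [ 421.3 -114.6   40. ] fix [464.3 -76.8] y -102.0 -66.0 x 442.0 476.0
   32 n60 free [ 420.9 -113.2   40. ] fix [464.4 -77.1] y -101.0 -66.0 x 440.0 474.0
   44 n54 free [ 420.4 -113.    40. ] fix [464.4 -77. ] y -101.0 -67.0 x 442.0 472.0
   56 n61 free [ 422.3 -115.    40. ] fix [464.
[... 4825 characters left out ...]
 11.3] fix [ 456.2 -364.9] y -397.0 -368.0 x 451.0 480.0
salt scene 682 zmax 103.0
   20 n58 free [ 463.4 -384.7   20. ] fix [ 465.6 -384.4] y -405.0 -366.0 x 442.0 461.0
   32 n76 free [ 463.7 -384.6   21. ] fix [ 464.9 -384.4] y -406.0 -365.0 x 442.0 462.0
   44 n103 free [ 464.  -384.7   20.2] fix [ 466.1 -384.1] y -406.0 -365.0 x 442.0 469.0
   56 n98 free [ 464.5 -384.8   18.3] fix [ 468.8 -384. ] y -404.0 -366.0 x 444.0 468.0
   68 n82 free [ 465.  -384.8   16.5] fix [ 471.2 -383.7] y -402.0 -369.0 x 447.0 467.0
   80 n79 free [ 464.9 -385.2   16.1] fix [ 471.5 -383.4] y -401.0 -369.0 x 448.0 476.0
   92 n186 free [ 462.4 -385.4   10.6] fix [ 479.9 -384.3] y -401.0 -370.0 x 448.0 478.0
```

```bash
python3 - <<'E'
from h import *
P=np.load('sceneP.npy').reshape(-1,3);Q=np.load('topP.npy').reshape(-1,3)
P=np.r_[P,Q];P=P[np.isfinite(P).all(1)]
P=P[(P[:,0]>150)&(P[:,0]<900)&(abs(P[:,1])<800)&(P[:,2]>125)]
print('high stuff x-y cells (50mm) zmin..zmax')
k=(P[:,:2]//80).astype(int)
for c in np.unique(k,axis=0):
    s=P[(k==c).all(1)]
    if len(s)>5 and c[0]*80<720: print(c*80,len(s),s[:,2].min().round(),s[:,2].max().round(), s[:,0].min().round())
E
```

```text
high stuff x-y cells (50mm) zmin..zmax
[  80 -560] 770 128.0 581.0 150.0
[ 80 560] 36 304.0 347.0 151.0
[ 80 640] 14 227.0 264.0 153.0
[ 160 -560] 5473 126.0 583.0 160.0
[160 560] 187 238.0 350.0 160.0
[160 640] 38 219.0 312.0 161.0
[ 240 -560] 4483 125.0 587.0 240.0
[ 320 -560] 3818 126.0 594.0 320.0
[ 400 -560] 3403 125.0 606.0 400.0
[ 400 -400] 99 128.0 171.0 441.0
[ 400 -320] 851 125.0 196.0 430.0
[ 480 -560] 3161 125.0 611.0 480.0
[ 560 -560] 3067 125.0 684.0 560.0
[ 560 -480] 3165 456.0 808.0 602.0
[ 560 -400] 5481 454.0 773.0 606.0
[ 560 -320] 5948 455.0 907.0 607.0
[ 560 -240] 3572 454.0 773.0 606.0
[ 560 -160] 5731 453.0 886.0 583.0
[560 -80] 6041 454.0 881.0 582.0
[560   0] 2593 454.0 875.0 605.0
[560  80] 2636 454.0 861.0 608.0
[560 160] 1497 454.0 774.0 608.0
[560 240] 3275 455.0 861.0 606.0
[560 320] 4000 455.0 864.0 602.0
[ 640 -560] 655 125.0 680.0 640.0
[ 640 -480] 924 467.0 804.0 653.0
[ 640 -400] 3467 125.0 804.0 651.0
[ 640 -320] 3137 125.0 804.0 652.0
[ 640 -240] 3297 125.0 804.0 652.0
[ 640 -160] 1134 125.0 803.0 653.0
[640 -80] 152 468.0 803.0 640.0
[640   0] 892 467.0 803.0 654.0
[640  80] 1052 468.0 803.0 653.0
[640 160] 904 126.0 803.0 653.0
[640 240] 3182 125.0 803.0 653.0
[640 320] 1908 125.0 476.0 650.0
[640 400] 1215 125.0 319.0 661.0
[640 480] 1451 125.0 295.0 668.0
[640 560] 683 125.0 278.0 674.0
[640 640] 101 125.0 201.0 697.0
```

Emit:
move_arm(hand=[1, 1, 1, 1, 1], xyz=[[-36, 0, 0], [-36, 0, 0], [-36, 0, 0], [-36, 0, 0], [-36, 0, 0]], spin=[0, 0, 0, 0, 0])

```text
clock: 0.52
tool_pos: [133.2, 526.4, 243.2]
tool_rot: [-1.317, -1.024, 1.025]
contact_force: [-0.2, -0.1, 0.5]
finger_gap: 0.999
```

```bash
python3 - <<'E'
import numpy as np
P=np.load('sceneP.npy').reshape(-1,3)
s=P[(P[:,1]<-440)&(P[:,0]>150)&(P[:,0]<640)&(P[:,2]>100)]
print(len(s),np.percentile(s[:,1],[0,5,50,95,100]))
P=np.load('topP.npy').reshape(-1,3)
s=P[(P[:,1]<-440)&(P[:,1]>-600)&(P[:,0]>150)&(P[:,0]<640)]
print(len(s),np.percentile(s[:,2],[0,5,50,95,100]))
E
```

```text
5701 [-520.91746816 -520.4624787  -520.01617988 -519.65590464 -519.25260129]
27068 [-930.98570264 -454.60494217  354.47341021  591.36135034  748.63929164]
```

Emit:
move_arm(hand=[1, 1, 1, 1, 1], xyz=[[0, 0, -41], [0, 0, -41], [0, 0, -41], [0, 0, -41], [0, 0, -41]], spin=[4.3, 4.3, 4.3, 4.3, 4.3])

```text
clock: 0.93
tool_pos: [323.2, 448.7, 243.6]
tool_rot: [-1.442, -0.737, 0.736]
contact_force: [0.5, -0.5, 0.5]
finger_gap: 0.998
```

Emit:
move_arm(hand=[1, 1, 1, 1, 1], xyz=[[0, 0, -41], [0, 0, -41], [0, 0, -41], [0, 0, -41], [0, 0, -41]], spin=[4.3, 4.3, 4.3, 4.3, 4.3])

```text
clock: 1.35
tool_pos: [468.9, 305.6, 243.5]
tool_rot: [-1.524, -0.446, 0.446]
contact_force: [1.1, 0.6, -0.2]
finger_gap: 0.999
```

Emit:
move_arm(hand=[1, 1, 1, 1, 1], xyz=[[0, 0, -41], [0, 0, -41], [0, 0, -41], [0, 0, -41], [0, 0, -41]], spin=[4.3, 4.3, 4.3, 4.3, 4.3])

```text
clock: 1.77
tool_pos: [551.8, 119.3, 243.5]
tool_rot: [-1.566, -0.152, 0.152]
contact_force: [1.6, 0.3, -0.0]
finger_gap: 1.0
```

Emit:
move_arm(hand=[1, 1, 1, 1, 1], xyz=[[-18, 0, -36], [-18, 0, -36], [-15, 0, -38], [-15, 0, -38], [-10, 0, -39]], spin=[3.6, 3.6, 3.6, 3.6, 3.6])

```text
clock: 2.18
tool_pos: [487.0, -73.0, 243.5]
tool_rot: [-1.569, 0.095, -0.094]
contact_force: [0.6, -1.3, -0.5]
finger_gap: 0.999
```

Emit:
move_arm(hand=[1, 1, 1, 1, 1], xyz=[[0, 0, -40], [0, 0, -40], [0, 0, -40], [0, 0, -40], [0, 0, -40]], spin=[3.6, 3.6, 3.6, 3.6, 3.6])

```text
clock: 2.6
tool_pos: [440.1, -266.5, 243.6]
tool_rot: [-1.544, 0.34, -0.34]
contact_force: [1.5, 0.1, 0.4]
finger_gap: 0.999
```

```bash
cat > go.py <<'E'
# python3 go.py x y z yawdeg -> tool-frame remaining move (apply translation first, then spin)
import sys; from h import *
s=arm.get_state(); M=R.from_rotvec(s['tool_rot']).as_matrix()
t=np.array([float(a) for a in sys.argv[1:4]])
d=M.T@(t-s['tool_pos']); yaw=np.degrees(np.arctan2(M[1,2],M[0,2]))
print('clk',round(s['clock'],2),'pos',np.round(s['tool_pos'],1),'zyaw',yaw.round(2),'tilt',M[2].round(3),'gap',round(s['finger_gap'],3),'F',np.round(s['contact_force'],1))
print('tool move',d.round(1), 'spin',(yaw-float(sys.argv[4])).round(2) if len(sys.argv)>4 else '')
E
python3 go.py 465 -384.5 220 65; python3 - <<'E'
from h import *
s=arm.get_state(); p,d=eyes.grab_frame('wrist'); cv2.imwrite('pics/w1.png',p)
p,d=eyes.grab_frame('scene'); cv2.imwrite('pics/s1.png',p)
E
```

```text
clk 2.6 pos [ 440.1 -266.5  243.6] zyaw 65.15 tilt [ 0. -1. -0.] gap 0.999 F [1.5 0.1 0.4]
tool move [ 72.2  23.6 -96.6] spin 0.15
```

View pics/w1.png

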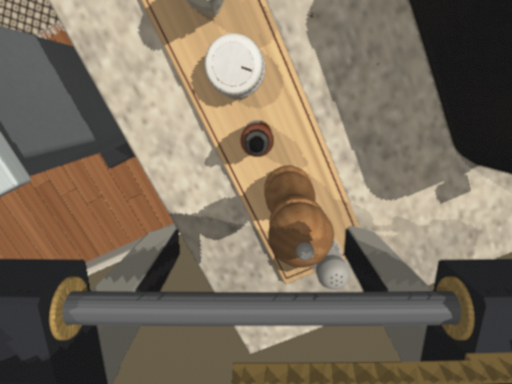

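View pics/s1.png

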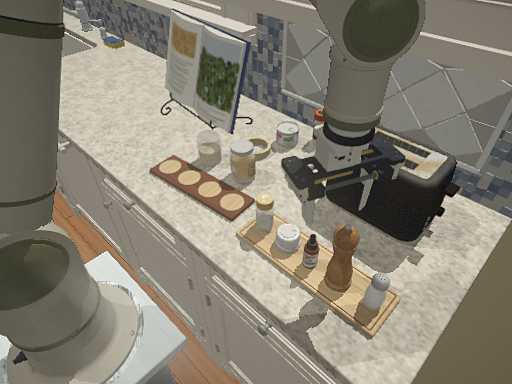

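Gripper body lies along the jaw direction, as I assumed. The wrist view shows the salt (333,272), mill (300,230), dropper (257,138) and timer (235,66). I'll take the salt first.

Emit:
move_arm(hand=[1, 1, 1, 1, 1], xyz=[[24, 0, -32.2], [24, 0, -32.2], [24.2, 0, -32.2], [0, 20, 0], [0, 0, 0]], spin=[0, 0, 0, 0, 0])

```text
clock: 3.12
tool_pos: [465.2, -383.4, 221.0]
tool_rot: [-1.544, 0.342, -0.337]
contact_force: [-0.4, 0.9, -0.3]
finger_gap: 1.002
```

```bash
python3 go.py 465 -384.5 61 65; python3 - <<'E'
from h import *
s=arm.get_state(); p,d=eyes.grab_frame('wrist')
for P in [(465,-384.5,102),(457.5,-301.5,192),(452,-229.5,114)]:
    u=proj('wrist',[P],s)[0]; print(u); cv2.circle(p,tuple(int(round(a)) for a in u),3,(0,0,255),-1)
cv2.imwrite('pics/w2.png',p)
E
```

```text
clk 3.12 pos [ 465.2 -383.4  221. ] zyaw 65.21 tilt [-0.003 -1.    -0.   ] gap 1.002 F [-0.4  0.9 -0.3]
tool move [  0.8 160.   -1. ] spin 0.21
[261.4151327  196.48311666]
[180.61189604 113.37973044]
[152.62339849  17.85470216]
```

View pics/w2.png

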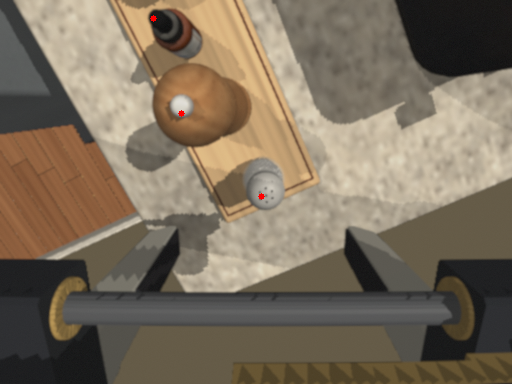

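Emit:
move_arm(hand=[1, 1, 1, 1, 1], xyz=[[1, 35, 1], [0, 35, 0], [0, 35, 0], [0, 30, 0], [0, 25, 0]], spin=[0, 0, 0, 0, 0])

```text
clock: 3.58
tool_pos: [467.6, -379.9, 62.3]
tool_rot: [-1.543, 0.337, -0.335]
contact_force: [0.3, -0.4, -0.7]
finger_gap: 1.0
```

```bash
python3 go.py 465 -384.5 61 65; python3 - <<'E'
from h import *
p,d=eyes.grab_frame('scene'); cv2.imwrite('pics/s2.png',cv2.resize(p[180:360,240:440],None,fx=3.2,fy=3.2))
p,d=eyes.grab_frame('wrist'); cv2.imwrite('pics/w3.png',p)
E
```

```text
clk 3.58 pos [ 467.6 -379.9   62.3] zyaw 65.43 tilt [-0.001 -1.     0.001] gap 1.0 F [ 0.3 -0.4 -0.7]
tool move [-0.4  1.3 -5.3] spin 0.43
```

View pics/s2.png

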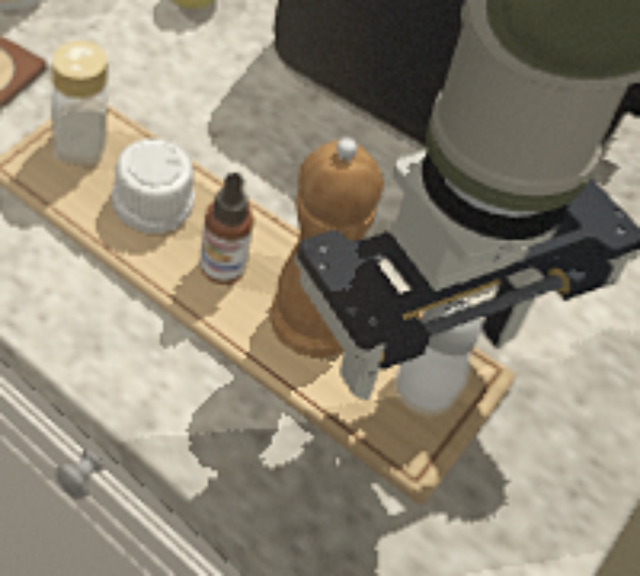

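View pics/w3.png

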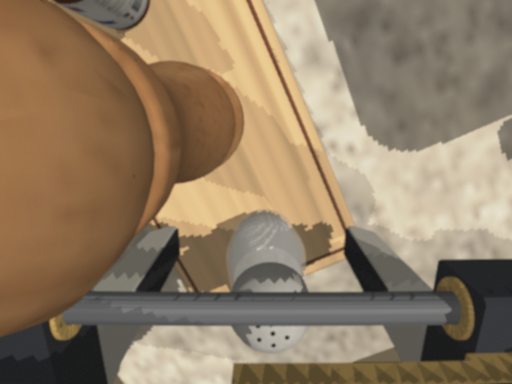

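Emit:
move_arm(hand=[1, 1, 1], xyz=[[0, 0, -4], [0, 0, 0], [0, 0, 0]], spin=[0, 0, 0])

```text
clock: 3.93
tool_pos: [466.3, -386.5, 65.8]
tool_rot: [-1.545, 0.336, -0.34]
contact_force: [0.1, 0.5, 0.7]
finger_gap: 1.0
```

Emit:
move_arm(hand=[-1, -1, -1, -1, -1], xyz=[[0, 0, 0], [0, 0, 0], [0, 0, 0], [0, 0, 0], [0, 0, 0]], spin=[0, 0, 0, 0, 0], squeeze=20)

```text
clock: 4.35
tool_pos: [465.6, -385.8, 63.8]
tool_rot: [-1.544, 0.338, -0.338]
contact_force: [-0.2, 0.1, -1.0]
finger_gap: 0.688
```

```bash
python3 go.py 465 -384.5 61 65
```

```text
clk 4.35 pos [ 465.6 -385.8   63.8] zyaw 65.31 tilt [ 0. -1.  0.] gap 0.688 F [-0.2  0.1 -1. ]
tool move [-1.1  2.8  0.9] spin 0.31
```

Emit:
move_arm(hand=[-1, -1, -1, -1, -1], xyz=[[0, 0, 0], [0, 0, 0], [0, 0, 0], [0, 0, 0], [0, 0, 0]], spin=[0, 0, 0, 0, 0])

```text
clock: 4.77
tool_pos: [465.5, -385.8, 63.6]
tool_rot: [-1.544, 0.338, -0.338]
contact_force: [0.7, -0.1, 0.2]
finger_gap: 0.443
```

Emit:
move_arm(hand=[-1, -1, -1, -1, -1], xyz=[[0, 0, 0], [0, 0, 0], [0, 0, 0], [0, 0, 0], [0, 0, 0]], spin=[0, 0, 0, 0, 0])

```text
clock: 5.18
tool_pos: [465.5, -385.8, 63.6]
tool_rot: [-1.544, 0.338, -0.338]
contact_force: [0.4, 0.1, -1.1]
finger_gap: 0.444
```

Emit:
move_arm(hand=[-1, -1, -1, -1, -1], xyz=[[0, -20, 0], [0, -40, 0], [0, -40, 0], [0, -40, 0], [0, -40, 0]], spin=[0, 0, 0, 0, 0])

```text
clock: 5.6
tool_pos: [465.0, -385.6, 245.4]
tool_rot: [-1.544, 0.339, -0.338]
contact_force: [1.0, 0.1, -0.8]
finger_gap: 0.446
```

Emit:
move_arm(hand=[-1, -1, -1, -1, -1], xyz=[[0, -20, 0], [0, 0, 20], [0, 0, 35], [0, 0, 40], [0, 0, 40]], spin=[0, 0, -3, -3, -3])

```text
clock: 6.02
tool_pos: [516.5, -259.8, 263.9]
tool_rot: [-1.56, 0.214, -0.215]
contact_force: [0.7, 1.4, -1.3]
finger_gap: 0.445
```

```bash
python3 go.py 480 0 260 95.1
```

```text
clk 6.02 pos [ 516.5 -259.8  263.9] zyaw 74.36 tilt [ 0.001 -1.    -0.   ] gap 0.445 F [ 0.7  1.4 -1.3]
tool move [-105.2    3.8  240.4] spin -20.74
```

Emit:
move_arm(hand=[-1, -1, -1, -1, -1], xyz=[[-16, 0, 38], [-15, 0, 38], [-13, 0, 38], [-11, 0, 38], [-9, 0, 38]], spin=[-3, -3, -3, -3, -3])

```text
clock: 6.43
tool_pos: [484.4, -60.5, 263.7]
tool_rot: [-1.571, 0.007, -0.008]
contact_force: [0.7, 0.6, -0.9]
finger_gap: 0.446
```

Emit:
move_arm(hand=[-1, -1, -1, -1, -1], xyz=[[-5, 0, 40], [-3, 0, 40], [0, 0, 40], [0, 0, 40], [0, 0, 40]], spin=[-3, -3, 0, 0, 0])

```text
clock: 6.85
tool_pos: [464.4, 138.8, 263.9]
tool_rot: [-1.569, -0.073, 0.072]
contact_force: [0.2, -0.1, -0.6]
finger_gap: 0.448
```

```bash
python3 go.py 453.1 220.2 260 95.1
```

```text
clk 6.85 pos [464.4 138.8 263.9] zyaw 95.29 tilt [ 0. -1.  0.] gap 0.448 F [ 0.2 -0.1 -0.6]
tool move [-3.7  3.9 82.1] spin 0.19
```

Emit:
move_arm(hand=[-1, -1, -1, -1, -1], xyz=[[-1.7, 0, 35], [-1, 30, 30], [-1, 35, 16], [0, 38, 0], [0, 38, 0]], spin=[0.2, 0, 0, 0, 0])

```text
clock: 7.27
tool_pos: [453.8, 218.6, 122.1]
tool_rot: [-1.569, -0.074, 0.071]
contact_force: [0.7, 0.3, -1.1]
finger_gap: 0.447
```

Emit:
move_arm(hand=[-1, -1, -1], xyz=[[0, 35, 0], [0, 5, 0], [0, 0, 0]], spin=[0, 0, 0])

```text
clock: 7.52
tool_pos: [453.3, 216.0, 81.7]
tool_rot: [-1.572, -0.067, 0.072]
contact_force: [0.3, 0.6, -0.5]
finger_gap: 0.442
```

```bash
python3 go.py 453.1 219.2 63.8 95.1
```

```text
clk 7.52 pos [453.3 216.   81.7] zyaw 95.07 tilt [-0.004 -1.    -0.002] gap 0.442 F [ 0.3  0.6 -0.5]
tool move [ 0.2 17.9  3.2] spin -0.03
```

Emit:
move_arm(hand=[-1, -1, -1, -1], xyz=[[0, 12, 0], [0, 0, 0], [0, 0, 0], [0, 0, 0]], spin=[0, 0, 0, 0])

```text
clock: 7.85
tool_pos: [454.9, 217.2, 73.0]
tool_rot: [-1.569, -0.071, 0.068]
contact_force: [-0.6, -0.3, -0.6]
finger_gap: 0.443
```

```bash
python3 go.py 453.1 219.2 63.8 95.1; python3 - <<'E'
from h import *
p,d=eyes.grab_frame('scene'); cv2.imwrite('pics/s3.png',cv2.resize(p[90:270,120:320],None,fx=3.2,fy=3.2))
E
```

```text
clk 7.85 pos [454.9 217.2  73. ] zyaw 95.09 tilt [ 0.002 -1.     0.001] gap 0.443 F [-0.6 -0.3 -0.6]
tool move [-1.6  9.2  2.2] spin -0.01
```

View pics/s3.png

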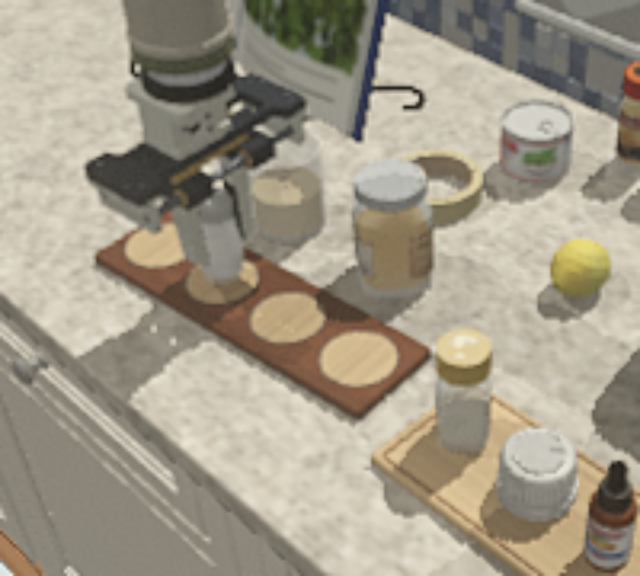

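Emit:
move_arm(hand=[-1, -1, -1, -1, -1], xyz=[[-1, 4, 2], [0, 3, 0], [0, 1.5, 0], [0, 0, 0], [0, 0, 0]], spin=[0, 0, 0, 0, 0])

```text
clock: 8.32
tool_pos: [452.9, 219.1, 63.1]
tool_rot: [-1.569, -0.07, 0.07]
contact_force: [-1.2, -0.1, 9.5]
finger_gap: 0.444
```

```bash
python3 go.py 453.1 219.2 63.8 95.1
```

```text
clk 8.32 pos [452.9 219.1  63.1] zyaw 95.12 tilt [ 0.    -1.     0.001] gap 0.444 F [-1.2 -0.1  9.5]
tool move [ 0.2 -0.7  0.1] spin 0.02
```

Contact is confirmed (9.5 N). I'll release with a limited opening.

Emit:
move_arm(hand=[0.1, 0.25, 0.25, 0.25, 0.25], xyz=[[0, -0.7, 0], [0, 0, 0], [0, 0, 0], [0, 0, 0], [0, 0, 0]], spin=[0, 0, 0, 0, 0])

```text
clock: 8.73
tool_pos: [452.9, 218.7, 63.2]
tool_rot: [-1.57, -0.07, 0.07]
contact_force: [-0.3, -0.3, 0.7]
finger_gap: 0.619
```

Emit:
move_arm(hand=[0.25, 0.25, 0.25, 0.25, 0.25], xyz=[[0, -20, 0], [0, -38, 0], [0, -38, 0], [0, -38, 0], [0, -38, 0]], spin=[0, 0, 0, 0, 0])

```text
clock: 9.15
tool_pos: [452.5, 218.3, 237.0]
tool_rot: [-1.57, -0.069, 0.07]
contact_force: [-0.0, 1.3, -1.0]
finger_gap: 0.625
```

```bash
python3 go.py 452 -229.5 240 90
```

```text
clk 9.15 pos [452.5 218.3 237. ] zyaw 95.08 tilt [-0.001 -1.    -0.001] gap 0.625 F [-0.   1.3 -1. ]
tool move [ -40.2   -2.7 -446. ] spin 5.08
```

Emit:
move_arm(hand=[0.5, 0.5, 0.5, 0.5, 0.5], xyz=[[0, 0, -25], [0, 0, -40], [0, 0, -40], [0, 0, -40], [0, 0, -40]], spin=[0, 0, 0, 0, 0])

```text
clock: 9.57
tool_pos: [469.0, 33.0, 235.6]
tool_rot: [-1.569, -0.071, 0.07]
contact_force: [0.2, -0.9, -0.5]
finger_gap: 0.755
```

Emit:
move_arm(hand=[0.5, 0.5, 0.5, 0.5, 0.5], xyz=[[-3, 0, -40], [-4, 0, -40], [-4, 0, -40], [-5, 0, -40], [-5, 0, -40]], spin=[1, 1, 1, 1, 1])

```text
clock: 9.98
tool_pos: [458.8, -168.1, 235.4]
tool_rot: [-1.571, -0.001, 0.001]
contact_force: [0.5, -0.3, -0.3]
finger_gap: 0.751
```

```bash
python3 go.py 452 -229.5 240 90
```

```text
clk 9.98 pos [ 458.8 -168.1  235.4] zyaw 90.06 tilt [ 0. -1.  0.] gap 0.751 F [ 0.5 -0.3 -0.3]
tool move [ -6.8  -4.6 -61.4] spin 0.06
```

Emit:
move_arm(hand=[0.5, 0.5, 0.5, 0.5, 0.5], xyz=[[-3.4, 0, -31], [-3.4, 0, -30.5], [0, 0, 0], [0, 0, 0], [0, 0, 0]], spin=[0, 0, 0, 0, 0])

```text
clock: 10.4
tool_pos: [452.4, -227.2, 235.1]
tool_rot: [-1.57, -0.001, 0.002]
contact_force: [0.2, 0.4, -0.1]
finger_gap: 0.752
```

```bash
python3 go.py 452 -229.5 64 90; python3 - <<'E'
from h import *
s=arm.get_state(); p,d=eyes.grab_frame('wrist')
for P in [(452,-229.5,114)]:
    u=proj('wrist',[P],s)[0]; print(u); cv2.circle(p,tuple(int(round(a)) for a in u),2,(0,0,255),-1)
cv2.imwrite('pics/w4.png',p)
E
```

```text
clk 10.4 pos [ 452.4 -227.2  235.1] zyaw 90.09 tilt [-0.001 -1.     0.001] gap 0.752 F [ 0.2  0.4 -0.1]
tool move [ -0.3 171.1  -2.4] spin 0.09
[259.67874906 196.80497736]
```

View pics/w4.png

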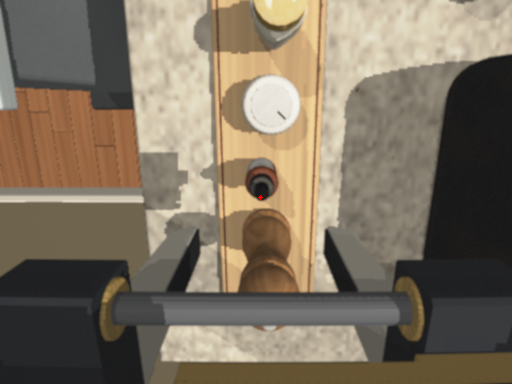

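Emit:
move_arm(hand=[0.5, 0.5, 0.5, 0.5, 0.5], xyz=[[0, 38, -1.5], [0, 38, 0], [0, 38, 0], [0, 35, 0], [0, 22, 0]], spin=[0, 0, 0, 0, 0])

```text
clock: 10.87
tool_pos: [452.2, -226.9, 61.6]
tool_rot: [-1.569, -0.002, 0.006]
contact_force: [-0.4, -0.2, -0.2]
finger_gap: 0.754
```

Emit:
move_arm(hand=[0.2, -1, -1, -1, -1], xyz=[[0, 0, 0], [0, 0, 0], [0, 0, 0], [0, 0, 0], [0, 0, 0]], spin=[0, 0, 0, 0, 0], squeeze=18)

```text
clock: 11.28
tool_pos: [453.5, -229.2, 66.0]
tool_rot: [-1.572, -0.004, -0.0]
contact_force: [0.6, -0.4, -0.5]
finger_gap: 0.441
```

Emit:
move_arm(hand=[-1, -1, -1, -1, -1], xyz=[[0, 0, 0], [0, 0, 0], [0, 0, 0], [0, 0, 0], [0, 0, 0]], spin=[0, 0, 0, 0, 0])

```text
clock: 11.7
tool_pos: [453.2, -229.3, 65.4]
tool_rot: [-1.571, -0.003, -0.0]
contact_force: [0.1, 1.3, 10.3]
finger_gap: 0.347
```

```bash
python3 go.py 452 -229.5 64 90
```

```text
clk 11.7 pos [ 453.2 -229.3   65.4] zyaw 90.1 tilt [ 0.002 -1.    -0.   ] gap 0.347 F [ 0.1  1.3 10.3]
tool move [-1.2  1.4 -0.2] spin 0.1
```

Emit:
move_arm(hand=[-1, -1, -1, -1, -1], xyz=[[0, -10, 0], [0, -30, 0], [0, -38, 0], [0, -38, 0], [0, -30, 10]], spin=[0, 0, 0, 0, 0])

```text
clock: 12.12
tool_pos: [452.3, -220.9, 213.6]
tool_rot: [-1.572, -0.001, -0.002]
contact_force: [1.8, 0.2, 0.2]
finger_gap: 0.349
```

```bash
python3 go.py 461.3 135.9 210 95.1;  python3 - <<'E'
from h import *
p,d=eyes.grab_frame('scene'); cv2.imwrite('pics/s4.png',cv2.resize(p[60:330,150:420],None,fx=2.2,fy=2.2))
E
```

```text
clk 12.12 pos [ 452.3 -220.9  213.6] zyaw 89.95 tilt [ 0.002 -1.    -0.001] gap 0.349 F [1.8 0.2 0.2]
tool move [  8.7   3.1 356.8] spin -5.15
```

View pics/s4.png

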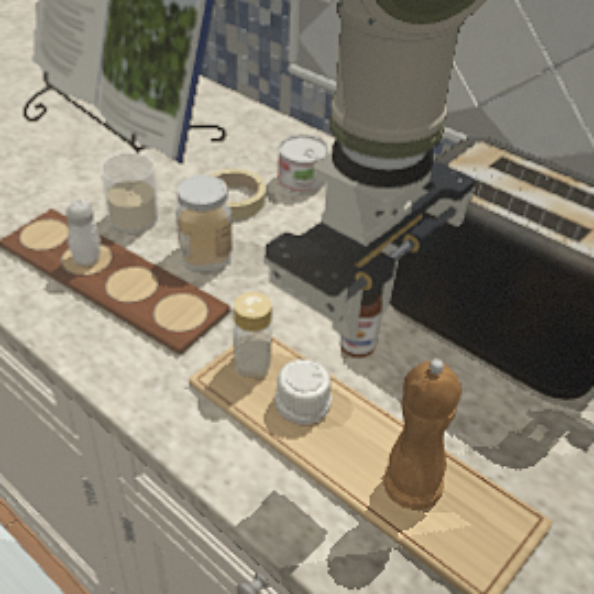

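Emit:
move_arm(hand=[-1, -1, -1, -1, -1], xyz=[[3, 0, 30], [4, 0, 40], [4, 0, 40], [4, 0, 40], [4, 0, 40]], spin=[0, 0, 0, 0, 0])

```text
clock: 12.58
tool_pos: [470.7, -27.4, 211.1]
tool_rot: [-1.57, -0.001, 0.0]
contact_force: [0.7, -0.4, -0.5]
finger_gap: 0.345
```

Emit:
move_arm(hand=[-1, -1, -1, -1, -1], xyz=[[-1, 0, 40], [-1, 0, 40], [-1, 0, 40], [0, 0, 36], [0, 0, 0]], spin=[-2, -2, -1.1, 0, 0])

```text
clock: 13.0
tool_pos: [459.5, 133.7, 210.6]
tool_rot: [-1.567, -0.078, 0.079]
contact_force: [0.1, -0.2, 0.1]
finger_gap: 0.347
```

```bash
python3 go.py 461.3 135.9 65.4 95.1
```

```text
clk 13.0 pos [459.5 133.7 210.6] zyaw 95.74 tilt [-0.    -1.     0.002] gap 0.347 F [ 0.1 -0.2  0.1]
tool move [  2.1 145.2   1.7] spin 0.64
```

Emit:
move_arm(hand=[-1, -1, -1, -1, -1], xyz=[[2, 36, 0.5], [0, 36, 0], [0, 36, 0], [0, 22, 0], [0, 0, 0]], spin=[0.4, 0, 0, 0, 0])

```text
clock: 13.42
tool_pos: [460.8, 126.3, 77.5]
tool_rot: [-1.571, -0.062, 0.07]
contact_force: [0.1, -0.7, -0.7]
finger_gap: 0.347
```

Emit:
move_arm(hand=[-1, -1, -1], xyz=[[0, 0, 0], [0, 0, 0], [0, 0, 0]], spin=[0, 0, 0])

```text
clock: 13.67
tool_pos: [463.3, 127.2, 82.1]
tool_rot: [-1.569, -0.068, 0.064]
contact_force: [-0.8, 0.8, -0.8]
finger_gap: 0.348
```

```bash
python3 go.py 461.3 135.9 65.4 95.1
```

```text
clk 13.67 pos [463.3 127.2  82.1] zyaw 94.79 tilt [ 0.002 -1.     0.001] gap 0.348 F [-0.8  0.8 -0.8]
tool move [-1.3 16.7  8.8] spin -0.31
```

Emit:
move_arm(hand=[-1, -1, -1, -1], xyz=[[-1, 4, 8], [0, 5, 0], [0, 0, 0], [0, 0, 0]], spin=[-0.3, 0, 0, 0])

```text
clock: 14.0
tool_pos: [460.7, 135.3, 71.4]
tool_rot: [-1.57, -0.07, 0.071]
contact_force: [0.5, -0.3, -0.2]
finger_gap: 0.345
```

```bash
python3 go.py 461.3 135.9 65.4 95.1
```

```text
clk 14.0 pos [460.7 135.3  71.4] zyaw 95.14 tilt [-0. -1.  0.] gap 0.345 F [ 0.5 -0.3 -0.2]
tool move [0.7 6.  0.5] spin 0.04
```

Emit:
move_arm(hand=[-1, -1, -1, -1, -1], xyz=[[0.5, 3, 0.5], [0, 2, 0], [0, 1, 0], [0, 0, 0], [0, 0, 0]], spin=[0, 0, 0, 0, 0])

```text
clock: 14.42
tool_pos: [461.1, 135.5, 65.4]
tool_rot: [-1.57, -0.07, 0.07]
contact_force: [-0.2, 0.4, 1.4]
finger_gap: 0.347
```

```bash
python3 go.py 461.3 135.9 65.4 95.1; python3 - <<'E'
from h import *
p,d=eyes.grab_frame('scene'); cv2.imwrite('pics/s5.png',cv2.resize(p[90:270,120:320],None,fx=3.2,fy=3.2))
E
```

```text
clk 14.42 pos [461.1 135.5  65.4] zyaw 95.1 tilt [-0. -1.  0.] gap 0.347 F [-0.2  0.4  1.4]
tool move [ 0.2 -0.   0.4] spin -0.0
```

View pics/s5.png

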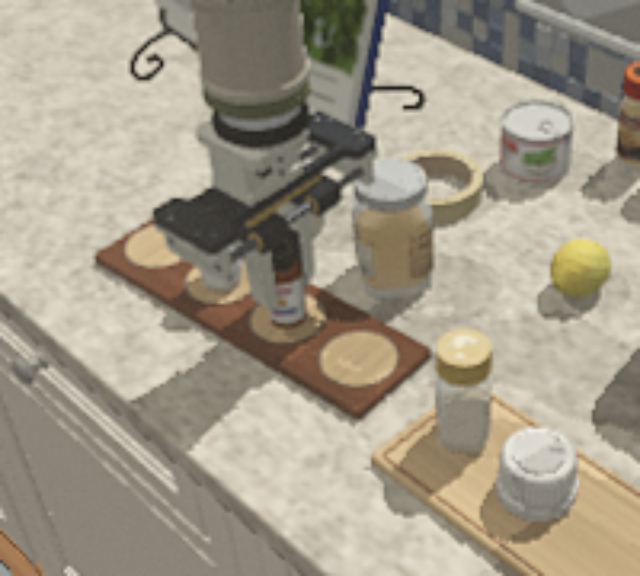

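Emit:
move_arm(hand=[-1, -1, -1], xyz=[[0, 0.7, 0.3], [0, 0, 0], [0, 0, 0]], spin=[0, 0, 0])

```text
clock: 14.72
tool_pos: [460.9, 135.6, 65.1]
tool_rot: [-1.569, -0.069, 0.07]
contact_force: [-2.8, -0.4, 12.4]
finger_gap: 0.345
```

Emit:
move_arm(hand=[-0.2, 0, 0, 0, 0], xyz=[[0, 0, 0], [0, 0, 0], [0, 0, 0], [0, 0, 0], [0, 0, 0]], spin=[0, 0, 0, 0, 0])

```text
clock: 15.13
tool_pos: [461.3, 135.8, 64.5]
tool_rot: [-1.57, -0.07, 0.07]
contact_force: [-0.4, 0.3, -0.7]
finger_gap: 0.497
```

Emit:
move_arm(hand=[0, 0, 0, 0, 0], xyz=[[0, -15, 0], [0, -35, 0], [0, -38, 0], [0, -38, 0], [0, -30, 0]], spin=[0, 0, 0, 0, 0])

```text
clock: 15.55
tool_pos: [461.3, 135.5, 223.0]
tool_rot: [-1.57, -0.07, 0.069]
contact_force: [-0.1, 0.6, -0.5]
finger_gap: 0.5
```

```bash
python3 go.py 464.6 -76.2 220 93
```

```text
clk 15.55 pos [461.3 135.5 223. ] zyaw 95.07 tilt [ 0.001 -1.    -0.   ] gap 0.5 F [-0.1  0.6 -0.5]
tool move [ -15.4    3.  -211.1] spin 2.07
```

Emit:
move_arm(hand=[0.5, 0.5, 0.5, 0.5, 0.5], xyz=[[-2, 0, -35], [-3, 0, -40], [-3.5, 0, -40], [-3.5, 0, -40], [-3.5, 0, -40]], spin=[0, 0, 0, 0, 0])

```text
clock: 15.97
tool_pos: [462.8, -61.2, 220.8]
tool_rot: [-1.57, -0.071, 0.07]
contact_force: [0.5, -0.3, 0.3]
finger_gap: 0.746
```

Emit:
move_arm(hand=[0.5, 0.5, 0.5, 0.5], xyz=[[0, 0, -16], [0, 0, 0], [0, 0, 0], [0, 0, 0]], spin=[0, 0, 0, 0])

```text
clock: 16.3
tool_pos: [464.5, -74.7, 220.5]
tool_rot: [-1.569, -0.07, 0.071]
contact_force: [-0.1, 0.2, 1.0]
finger_gap: 0.749
```

```bash
python3 go.py 464.6 -76.2 68 95.1; python3 - <<'E'
from h import *
s=arm.get_state(); p,d=eyes.grab_frame('wrist')
for P in [(464.6,-76.2,108)]:
    u=proj('wrist',[P],s)[0]; print(u); cv2.circle(p,tuple(int(round(a)) for a in u),2,(0,0,255),-1)
cv2.imwrite('pics/w5.png',p)
E
```

```text
clk 16.3 pos [464.5 -74.7 220.5] zyaw 95.14 tilt [-0.    -1.     0.001] gap 0.749 F [-0.1  0.2  1. ]
tool move [  0.  152.5  -1.6] spin 0.04
[259.9204229  198.70118842]
```

View pics/w5.png

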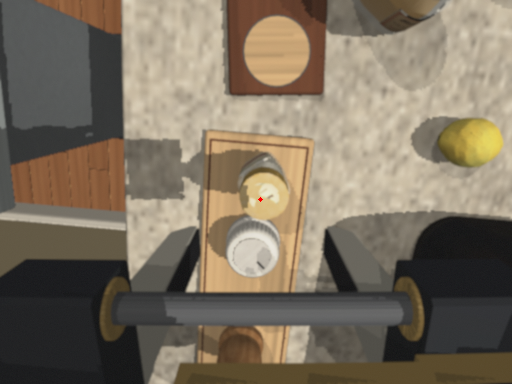

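```bash
python3 - <<'E'
from h import *
s=arm.get_state(); print(proj('wrist',[(468.9,50.4,12)],s))
E
```

```text
[[275.71926745  52.75727024]]
```

Emit:
move_arm(hand=[0.5, 0.5, 0.5, 0.5, 0.5], xyz=[[0, 30, 0], [0, 35, 0], [0, 35, 0], [0, 30, 0], [0, 20, 0]], spin=[0, 0, 0, 0, 0])

```text
clock: 16.77
tool_pos: [463.9, -73.7, 68.2]
tool_rot: [-1.569, -0.071, 0.074]
contact_force: [-0.2, -0.9, -0.8]
finger_gap: 0.75
```

Emit:
move_arm(hand=[0.5, 0.5, 0.5, 0.5], xyz=[[0, 2, 0], [0, 0, 0], [0, 0, 0], [0, 0, 0]], spin=[0, 0, 0, 0])

```text
clock: 17.1
tool_pos: [465.3, -75.3, 69.9]
tool_rot: [-1.57, -0.072, 0.069]
contact_force: [-0.0, 0.2, -0.4]
finger_gap: 0.748
```

```bash
python3 go.py 464.6 -76.2 68 95.1
```

```text
clk 17.1 pos [465.3 -75.3  69.9] zyaw 95.16 tilt [ 0.002 -1.    -0.   ] gap 0.748 F [-0.   0.2 -0.4]
tool move [-0.8  1.9 -0.9] spin 0.06
```

Emit:
move_arm(hand=[-1, -1, -1, -1, -1], xyz=[[-0.5, 0, 0], [0, 0, 0], [0, 0, 0], [0, 0, 0], [0, 0, 0]], spin=[0, 0, 0, 0, 0], squeeze=20)

```text
clock: 17.52
tool_pos: [464.6, -75.7, 69.2]
tool_rot: [-1.57, -0.071, 0.069]
contact_force: [-0.3, -0.8, 7.5]
finger_gap: 0.513
```

Emit:
move_arm(hand=[-1, -1, -1, -1, -1], xyz=[[0, 0, 0], [0, 0, 0], [0, 0, 0], [0, 0, 0], [0, 0, 0]], spin=[0, 0, 0, 0, 0])

```text
clock: 17.93
tool_pos: [464.5, -75.7, 69.2]
tool_rot: [-1.57, -0.071, 0.069]
contact_force: [1.4, 0.6, 7.4]
finger_gap: 0.512
```

```bash
python3 go.py 464.6 -76.2 68 95.1
```

```text
clk 17.93 pos [464.5 -75.7  69.2] zyaw 95.11 tilt [ 0.001 -1.     0.   ] gap 0.512 F [1.4 0.6 7.4]
tool move [ 0.   1.2 -0.5] spin 0.01
```

```bash
python3 - <<'E'
from h import *
p,d=eyes.grab_frame('scene'); cv2.imwrite('pics/s6.png',cv2.resize(p[140:280,190:340],None,fx=4,fy=4,interpolation=cv2.INTER_CUBIC))
p,d=eyes.grab_frame('wrist'); cv2.imwrite('pics/w6.png',p)
E
```

```text
(no output)
```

View pics/s6.png

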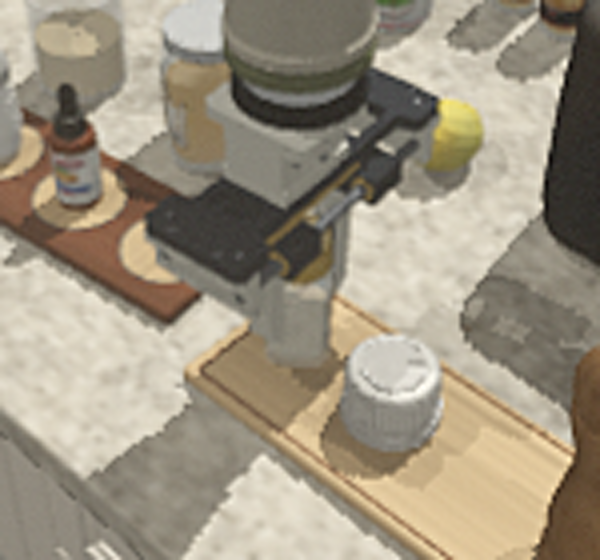

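View pics/w6.png

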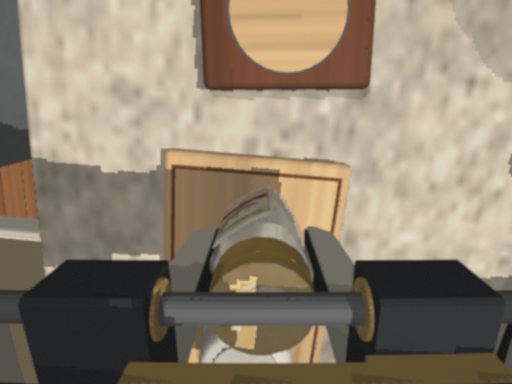

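Emit:
move_arm(hand=[-1, -1, -1, -1, -1], xyz=[[0, -10, 0], [0, -25, 0], [0, -30, 0], [0, -20, 0], [0, 0, 0]], spin=[0, 0, 0, 0, 0])

```text
clock: 18.45
tool_pos: [465.2, -76.0, 156.7]
tool_rot: [-1.57, -0.073, 0.066]
contact_force: [0.5, -0.3, -2.0]
finger_gap: 0.51
```

```bash
python3 go.py 468.9 50.4 154 95.1;python3 - <<'E'
from h import *
p,d=eyes.grab_frame('scene'); cv2.imwrite('pics/s7.png',cv2.resize(p[140:280,190:340],None,fx=4,fy=4,interpolation=cv2.INTER_CUBIC))
E
```

```text
clk 18.45 pos [465.2 -76.  156.7] zyaw 95.09 tilt [ 0.005 -1.    -0.   ] gap 0.51 F [ 0.5 -0.3 -2. ]
tool move [ 14.8   2.7 125.6] spin -0.01
```

View pics/s7.png

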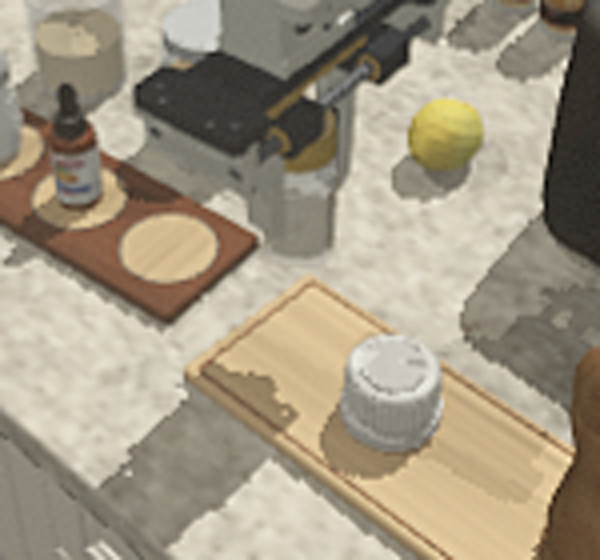

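Emit:
move_arm(hand=[-1, -1, -1, -1, -1], xyz=[[3, 0, 25], [4, 0, 35], [4, 0, 35], [4, 0, 31], [0, 0, 0]], spin=[0, 0, 0, 0, 0])

```text
clock: 18.92
tool_pos: [467.4, 57.2, 152.1]
tool_rot: [-1.568, -0.074, 0.078]
contact_force: [-0.6, 0.1, -0.9]
finger_gap: 0.51
```

Emit:
move_arm(hand=[-1, -1, -1, -1, -1], xyz=[[0, 25, 0], [0, 28, 0], [0, 20, 0], [0, 0, 0], [0, 0, 0]], spin=[0, 0, 0, 0, 0])

```text
clock: 19.33
tool_pos: [466.7, 50.2, 79.5]
tool_rot: [-1.57, -0.066, 0.072]
contact_force: [-0.4, 0.7, -0.8]
finger_gap: 0.51
```

```bash
python3 go.py 468.9 50.8 69.2 95.1
```

```text
clk 19.33 pos [466.7  50.2  79.5] zyaw 95.04 tilt [-0.004 -1.    -0.   ] gap 0.51 F [-0.4  0.7 -0.8]
tool move [ 2.2 10.3  0.4] spin -0.06
```

Emit:
move_arm(hand=[-1, -1, -1, -1, -1], xyz=[[1, 2, 0], [0, 2, 0], [0, 0, 0], [0, 0, 0], [0, 0, 0]], spin=[0, 0, 0, 0, 0])

```text
clock: 19.75
tool_pos: [469.1, 51.3, 77.3]
tool_rot: [-1.569, -0.071, 0.069]
contact_force: [0.5, 0.1, -0.5]
finger_gap: 0.513
```

```bash
python3 go.py 468.9 50.8 69.2 95.1
```

```text
clk 19.75 pos [469.1  51.3  77.3] zyaw 95.12 tilt [ 0.001 -1.     0.   ] gap 0.513 F [ 0.5  0.1 -0.5]
tool move [-0.2  8.1 -0.5] spin 0.02
```

Emit:
move_arm(hand=[-1, -1, -1, -1, -1], xyz=[[0, 4, -0.5], [0, 3, 0], [0, 1, 0], [0, 0, 0], [0, 0, 0]], spin=[0, 0, 0, 0, 0])

```text
clock: 20.17
tool_pos: [469.0, 50.7, 69.1]
tool_rot: [-1.569, -0.071, 0.069]
contact_force: [-1.2, -0.3, 10.5]
finger_gap: 0.51
```

```bash
python3 go.py 468.9 50.8 69.2 95.1
```

```text
clk 20.17 pos [469.   50.7  69.1] zyaw 95.11 tilt [ 0.001 -1.     0.   ] gap 0.51 F [-1.2 -0.3 10.5]
tool move [-0.1 -0.1  0.1] spin 0.01
```

Emit:
move_arm(hand=[0.2, 0.35, 0.35, 0.35, 0.35], xyz=[[0, -0.7, 0], [0, 0, 0], [0, 0, 0], [0, 0, 0], [0, 0, 0]], spin=[0, 0, 0, 0, 0])

```text
clock: 20.58
tool_pos: [468.8, 50.6, 69.2]
tool_rot: [-1.57, -0.07, 0.07]
contact_force: [-0.2, 0.7, 0.2]
finger_gap: 0.677
```

Emit:
move_arm(hand=[0.35, 0.35, 0.35, 0.35, 0.35], xyz=[[0, -15, 0], [0, -38, 0], [0, -38, 0], [0, -38, 0], [0, -38, 0]], spin=[0, 0, 0, 0, 0])

```text
clock: 21.0
tool_pos: [468.2, 50.3, 237.9]
tool_rot: [-1.57, -0.069, 0.071]
contact_force: [0.5, 1.0, 0.2]
finger_gap: 0.672
```

Emit:
move_arm(hand=[0.7, 0.7, 0.7, 0.7, 0.7], xyz=[[0, -4, -25], [-4, 0, -40], [-4, 0, -40], [-4, 0, -40], [-4, 0, -40]], spin=[0, 1, 1, 1, 1])

```text
clock: 21.42
tool_pos: [464.9, -136.3, 240.5]
tool_rot: [-1.571, -0.016, 0.015]
contact_force: [0.6, 0.1, 0.0]
finger_gap: 0.845
```

```bash
python3 go.py 457.5 -301.5 240 90
```

```text
clk 21.42 pos [ 464.9 -136.3  240.5] zyaw 91.13 tilt [ 0. -1.  0.] gap 0.845 F [0.6 0.1 0. ]
tool move [ -10.6    0.5 -165.1] spin 1.13
```

Emit:
move_arm(hand=[0.7, 0.7, 0.7, 0.7, 0.7], xyz=[[-2.5, 0, -40], [-2.5, 0, -40], [-2.5, 0, -40], [-2.5, 0, -35], [0, 0, -9]], spin=[1, 0, 0, 0, 0])

```text
clock: 21.83
tool_pos: [454.7, -304.8, 240.8]
tool_rot: [-1.574, 0.003, -0.004]
contact_force: [-0.3, -0.4, -0.4]
finger_gap: 0.849
```

Emit:
move_arm(hand=[0.7, 0.7, 0.7], xyz=[[0, 0, 0], [0, 0, 0], [0, 0, 0]], spin=[0, 0, 0])

```text
clock: 22.08
tool_pos: [456.3, -297.2, 240.0]
tool_rot: [-1.569, -0.002, 0.003]
contact_force: [0.7, 0.3, -0.8]
finger_gap: 0.85
```

```bash
python3 go.py 457.5 -301.3 154 90
```

```text
clk 22.08 pos [ 456.3 -297.2  240. ] zyaw 90.19 tilt [-0.001 -1.     0.001] gap 0.85 F [ 0.7  0.3 -0.8]
tool move [ 1.2 86.  -4.2] spin 0.19
```

Emit:
move_arm(hand=[0.7, 0.7, 0.7, 0.7, 0.7], xyz=[[0.8, 20, -2.5], [0, 28, 0], [0, 20, 0], [0, 0, 0], [0, 0, 0]], spin=[0, 0, 0, 0, 0])

```text
clock: 22.5
tool_pos: [457.0, -299.8, 172.0]
tool_rot: [-1.569, -0.001, 0.004]
contact_force: [-0.6, 0.0, 0.7]
finger_gap: 0.853
```

```bash
python3 go.py 457.5 -301.3 154 90
```

```text
clk 22.5 pos [ 457.  -299.8  172. ] zyaw 90.21 tilt [-0.002 -1.     0.001] gap 0.853 F [-0.6  0.   0.7]
tool move [ 0.6 18.  -1.6] spin 0.21
```

Emit:
move_arm(hand=[0.7, 0.7, 0.7, 0.7, 0.7], xyz=[[0.5, 10, -1], [0, 8, 0], [0, 0, 0], [0, 0, 0], [0, 0, 0]], spin=[0, 0, 0, 0, 0])

```text
clock: 22.92
tool_pos: [457.6, -302.5, 154.7]
tool_rot: [-1.571, -0.002, 0.001]
contact_force: [0.3, -0.1, -0.3]
finger_gap: 0.85
```

```bash
python3 go.py 457.5 -301.3 154 90;python3 - <<'E'
from h import *
p,d=eyes.grab_frame('scene'); cv2.imwrite('pics/s8.png',cv2.resize(p[140:340,270:420],None,fx=3,fy=3,interpolation=cv2.INTER_CUBIC))
E
```

```text
clk 22.92 pos [ 457.6 -302.5  154.7] zyaw 90.1 tilt [ 0. -1. -0.] gap 0.85 F [ 0.3 -0.1 -0.3]
tool move [-0.1  0.7  1.2] spin 0.1
```

View pics/s8.png

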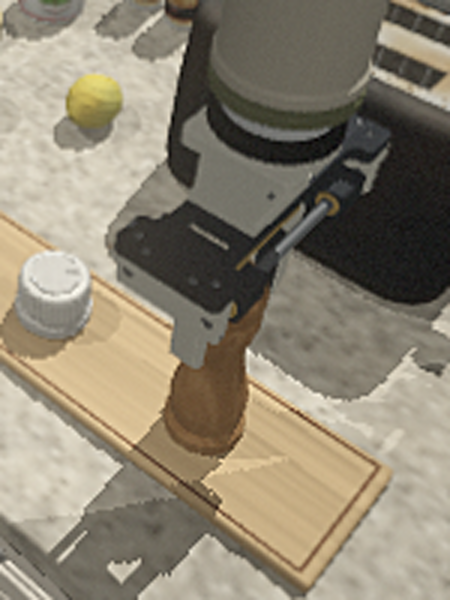

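Emit:
move_arm(hand=[-1, -1, -1, -1, -1], xyz=[[0, 0, 1], [0, 0, 0], [0, 0, 0], [0, 0, 0], [0, 0, 0]], spin=[0, 0, 0, 0, 0], squeeze=30)

```text
clock: 23.38
tool_pos: [457.5, -301.5, 154.5]
tool_rot: [-1.571, -0.001, 0.001]
contact_force: [-1.0, -0.3, 0.1]
finger_gap: 0.542
```

Emit:
move_arm(hand=[-1, -1, -1, -1, -1], xyz=[[0, 0, 0], [0, 0, 0], [0, 0, 0], [0, 0, 0], [0, 0, 0]], spin=[0, 0, 0, 0, 0])

```text
clock: 23.8
tool_pos: [457.5, -301.5, 154.4]
tool_rot: [-1.571, -0.002, 0.001]
contact_force: [0.4, 0.4, 2.3]
finger_gap: 0.518
```

```bash
python3 go.py 457.5 -301.3 154 90
```

```text
clk 23.8 pos [ 457.5 -301.5  154.4] zyaw 90.1 tilt [ 0. -1. -0.] gap 0.518 F [0.4 0.4 2.3]
tool move [-0.   0.4  0.2] spin 0.1
```

Emit:
move_arm(hand=[-1, -1, -1, -1, -1], xyz=[[0, -8, 0], [0, -22, 0], [0, -32, 0], [0, -35, 0], [0, -28, 0]], spin=[0, 0, 0, 0, 0])

```text
clock: 24.22
tool_pos: [457.0, -301.7, 281.7]
tool_rot: [-1.571, -0.001, 0.001]
contact_force: [1.0, -0.4, -2.5]
finger_gap: 0.52
```

```bash
python3 go.py 480 0 285 90;python3 - <<'E'
from h import *
p,d=eyes.grab_frame('scene'); cv2.imwrite('pics/s9.png',cv2.resize(p[60:340,150:420],None,fx=2,fy=2,interpolation=cv2.INTER_CUBIC))
E
```

```text
clk 24.22 pos [ 457.  -301.7  281.7] zyaw 90.06 tilt [-0. -1. -0.] gap 0.52 F [ 1.  -0.4 -2.5]
tool move [ 23.3  -3.4 301.7] spin 0.06
```

View pics/s9.png

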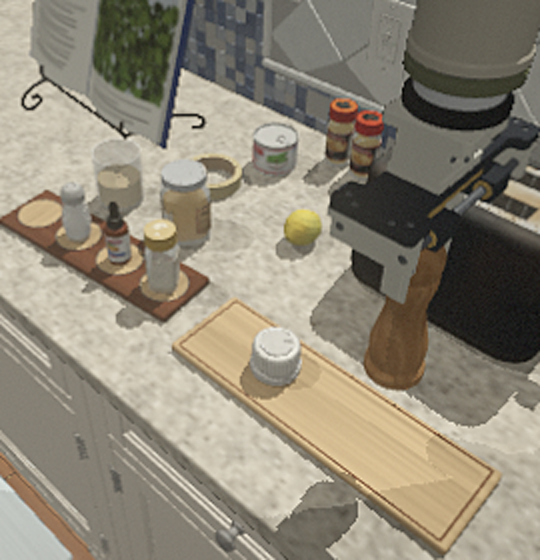

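Emit:
move_arm(hand=[-1, -1, -1, -1, -1], xyz=[[2, 0, 10], [3, 0, 22], [4, 0, 32], [4, 0, 35], [4, 0, 35]], spin=[0, 0, 0, 0, 0])

```text
clock: 24.68
tool_pos: [473.2, -165.2, 278.2]
tool_rot: [-1.57, 0.001, 0.003]
contact_force: [0.6, 0.7, -1.3]
finger_gap: 0.523
```

Emit:
move_arm(hand=[-1, -1, -1, -1, -1], xyz=[[2, 0, 35], [2, 0, 35], [0, 0, 35], [0, 0, 35], [0, 0, 35]], spin=[0, 0, 0, 0, 0])

```text
clock: 25.1
tool_pos: [476.4, 10.0, 278.3]
tool_rot: [-1.571, 0.0, 0.004]
contact_force: [0.8, -0.6, -1.9]
finger_gap: 0.518
```

Emit:
move_arm(hand=[-1, -1, -1, -1, -1], xyz=[[0, 0, 35], [0, 0, 35], [0, 0, 35], [0, 0, 35], [0, 0, 35]], spin=[-1, -1, -1, -1, -1])

```text
clock: 25.52
tool_pos: [469.8, 184.6, 278.2]
tool_rot: [-1.57, -0.069, 0.073]
contact_force: [1.0, 0.8, -1.5]
finger_gap: 0.521
```

```bash
python3 go.py 446.1 305.2 285 95.1
```

```text
clk 25.52 pos [469.8 184.6 278.2] zyaw 95.19 tilt [-0.002 -1.    -0.001] gap 0.521 F [ 1.   0.8 -1.5]
tool move [-12.7  -6.8 122.3] spin 0.09
```

Emit:
move_arm(hand=[-1, -1, -1, -1, -1], xyz=[[-4, 0, 35], [-4, 0, 35], [-4, 0, 28], [-0.5, 0, 16], [0, 0, 7]], spin=[0, 0, 0, 0, 0])

```text
clock: 25.93
tool_pos: [446.5, 304.5, 278.1]
tool_rot: [-1.571, -0.072, 0.075]
contact_force: [-0.5, 0.3, -1.7]
finger_gap: 0.522
```

Emit:
move_arm(hand=[-1, -1, -1, -1, -1], xyz=[[0, 0, 0], [0, 10, 0], [0, 25, 0], [0, 30, 0], [0, 20, 0]], spin=[0, 0, 0, 0, 0])

```text
clock: 26.35
tool_pos: [448.2, 299.1, 192.3]
tool_rot: [-1.571, -0.067, 0.068]
contact_force: [0.3, 0.7, -1.4]
finger_gap: 0.517
```

```bash
python3 go.py 446.1 305.2 154.4 95.1
```

```text
clk 26.35 pos [448.2 299.1 192.3] zyaw 94.94 tilt [-0.001 -1.    -0.001] gap 0.517 F [ 0.3  0.7 -1.4]
tool move [-1.5 37.8  6.3] spin -0.16
```

Emit:
move_arm(hand=[-1, -1, -1, -1, -1], xyz=[[-1, 10, 4], [0, 10, 0], [0, 6, 0], [0, 0, 0], [0, 0, 0]], spin=[-0.2, 0, 0, 0, 0])

```text
clock: 26.77
tool_pos: [447.4, 305.4, 168.8]
tool_rot: [-1.569, -0.073, 0.072]
contact_force: [-0.0, 0.1, -1.8]
finger_gap: 0.516
```

Emit:
move_arm(hand=[-1, -1], xyz=[[0, 0, 0], [0, 0, 0]], spin=[0, 0])

```text
clock: 26.93
tool_pos: [447.4, 305.9, 169.2]
tool_rot: [-1.569, -0.074, 0.072]
contact_force: [0.5, 0.4, -2.0]
finger_gap: 0.52
```

```bash
python3 go.py 446.1 305.2 154.4 95.1;python3 - <<'E'
from h import *
p,d=eyes.grab_frame('scene'); cv2.imwrite('pics/s10.png',cv2.resize(p[60:260,110:310],None,fx=2.9,fy=2.9,interpolation=cv2.INTER_CUBIC))
E
```

```text
clk 26.93 pos [447.4 305.9 169.2] zyaw 95.3 tilt [ 0.001 -1.     0.001] gap 0.52 F [ 0.5  0.4 -2. ]
tool move [-1.3 14.8 -0.6] spin 0.2
```

View pics/s10.png

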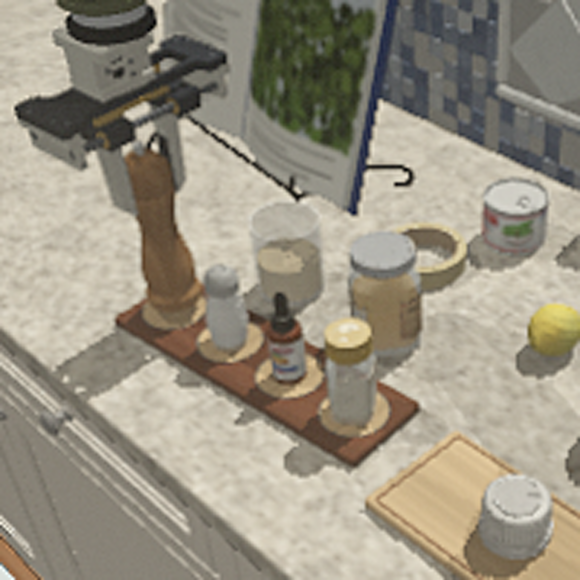

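```bash
cat > sl.py <<'E'
import sys; from h import *
from scipy.optimize import least_squares
def run(items,names=('top','scene')):
    C={n:cloud(n,eyes.grab_frame(n)[1]).reshape(-1,3) for n in names}
    for k,x,y,zs in items:
        for n in names:
            Q=C[n]; Q=Q[np.isfinite(Q).all(1)]
            s=Q[(abs(Q[:,0]-x)<38)&(abs(Q[:,1]-y)<38)]
            for lo in zs:
                t=s[(s[:,2]>=lo)&(s[:,2]<lo+14)]
                if len(t)<10: continue
                g=least_squares(lambda p:np.hypot(t[:,0]-p[0],t[:,1]-p[1])-p[2],[x+5,y,20],loss='soft_l1',bounds=([x-40,y-40,5],[x+40,y+40,32]))
                print(k,n,lo,len(t),g.x.round(1))
E
python3 -c "
from sl import *
run([('mill',447,306,range(30,160,14))])"
```

```text
mill top 30 44 [448.3 305.8  27.3]
mill top 44 11 [416.2 266.   32. ]
mill top 58 22 [448.  305.5  26.1]
mill top 72 47 [447.8 305.4  23.7]
mill top 86 25 [447.8 305.9  20.6]
mill top 100 27 [447.6 305.1  17.7]
mill top 114 10 [448.3 306.2  17.7]
mill top 142 15 [449.  317.4  32. ]
mill scene 30 94 [420.4 266.   27.4]
mill scene 44 62 [420.5 266.   26.3]
mill scene 58 73 [423.  266.   26.1]
mill scene 72 87 [447.5 305.6  25.9]
mill scene 86 78 [446.7 306.   22.9]
mill scene 100 69 [447.  306.9  20.6]
mill scene 114 53 [446.  306.2  19.5]
mill scene 128 57 [447.2 307.1  22.9]
mill scene 142 99 [447.1 315.4  32. ]
mill scene 156 98 [446.1 315.7  32. ]
```

Emit:
move_arm(hand=[-1, -1, -1, -1, -1], xyz=[[-1, 5, -0.5], [0, 4, 0], [0, 2, 0], [0, 0, 0], [0, 0, 0]], spin=[0, 0, 0, 0, 0])

```text
clock: 27.5
tool_pos: [445.9, 305.0, 157.1]
tool_rot: [-1.57, -0.072, 0.073]
contact_force: [0.5, -0.2, -1.7]
finger_gap: 0.519
```

```bash
python3 go.py 446.1 305.2 154.4 95.1
```

```text
clk 27.5 pos [445.9 305.  157.1] zyaw 95.3 tilt [-0. -1. -0.] gap 0.519 F [ 0.5 -0.2 -1.7]
tool move [0.2 2.7 0.2] spin 0.2
```

Emit:
move_arm(hand=[-1, -1, -1, -1, -1], xyz=[[0, 1.5, 0], [0, 1, 0], [0, 0.5, 0], [0, 0, 0], [0, 0, 0]], spin=[0, 0, 0, 0, 0])

```text
clock: 27.92
tool_pos: [446.0, 305.2, 154.5]
tool_rot: [-1.569, -0.073, 0.073]
contact_force: [-0.5, 0.2, 0.5]
finger_gap: 0.522
```

```bash
python3 go.py 446.1 305.2 154.4 95.1
```

```text
clk 27.92 pos [446.  305.2 154.5] zyaw 95.3 tilt [ 0. -1.  0.] gap 0.522 F [-0.5  0.2  0.5]
tool move [ 0.1  0.1 -0. ] spin 0.2
```

Emit:
move_arm(hand=[-1, -1, 0.2, 0.4, 0.5], xyz=[[0, 0.5, 0], [0, 0, 0], [0, 0, 0], [0, 0, 0], [0, 0, 0]], spin=[0, 0, 0, 0, 0])

```text
clock: 28.33
tool_pos: [446.0, 305.1, 153.9]
tool_rot: [-1.57, -0.073, 0.073]
contact_force: [0.1, -0.4, 0.5]
finger_gap: 0.686
```

Emit:
move_arm(hand=[0.6, 0.6, 0.6, 0.6, 0.6], xyz=[[0, 0, 0], [0, 0, 0], [0, -8, 0], [0, -20, 0], [0, -35, 0]], spin=[0, 0, 0, 0, 0])

```text
clock: 28.75
tool_pos: [444.7, 304.2, 215.7]
tool_rot: [-1.573, -0.07, 0.076]
contact_force: [0.5, -0.2, 0.4]
finger_gap: 0.801
```

Emit:
move_arm(hand=[0.6, 0.6, 0.6, 0.6, 0.6], xyz=[[0, -35, 0], [0, 0, 20], [0, 0, 40], [0, 0, 40], [0, 0, 40]], spin=[0, 0, 0, -4, -4])

```text
clock: 29.17
tool_pos: [430.4, 445.7, 253.1]
tool_rot: [-1.562, -0.185, 0.183]
contact_force: [0.0, 0.0, 0.4]
finger_gap: 0.798
```

Emit:
move_arm(hand=[0.6, 0.6, 0.6, 0.6, 0.6], xyz=[[0, 0, 40], [0, 0, 30], [0, 0, 0], [0, 0, 0], [0, 0, 0]], spin=[-4, -4, 0, 0, 0])

```text
clock: 29.58
tool_pos: [412.5, 510.8, 252.1]
tool_rot: [-1.552, -0.291, 0.291]
contact_force: [0.0, 0.2, -0.1]
finger_gap: 0.799
```

```bash
python3 go.py 446.1 305.2 154.4 95.1; python3 -c "
from sl import *
run([('mill',446,305,[30,72,100,142,170]),('salt',453.1,220.2,[30,44,80]),('drop',461.3,135.9,[30,44,58]),('spice',468.9,50.4,[30,50,80]),('honey',570,118,[40,60,90]),('timer',461,-155,[22,36])])
p,d=eyes.grab_frame('scene'); cv2.imwrite('pics/s11.png',cv2.resize(p[60:260,110:310],None,fx=2.9,fy=2.9,interpolation=cv2.INTER_CUBIC))
p,d=eyes.grab_frame('top'); cv2.imwrite('pics/t11.png',cv2.resize(p[140:260,140:400],None,fx=2.9,fy=2.9,interpolation=cv2.INTER_CUBIC))
P=np.load('sceneP.npy').reshape(-1,3)
"
```

```text
clk 29.58 pos [412.5 510.8 252.1] zyaw 111.23 tilt [ 0.    -1.    -0.001] gap 0.799 F [ 0.   0.2 -0.1]
tool move [ -43.1   97.9 -203.7] spin 16.13
mill top 30 16 [424.1 265.   25.6]
mill top 72 41 [446.9 305.4  21. ]
mill top 100 10 [447.1 306.4  18.5]
mill top 142 11 [447.  307.8  23.3]
mill top 170 124 [445.2 305.9  13.9]
mill scene 30 65 [419.1 265.   26.6]
mill scene 72 74 [445.6 303.3  21.3]
mill scene 100 55 [446.2 307.6  21.3]
mill scene 142 64 [446.  308.9  26.7]
mill scene 170 110 [441.9 303.8  13.3]
salt top 30 10 [451.2 215.   17.8]
salt top 44 26 [452.7 217.2  19.1]
salt top 80 28 [453.2 219.1  15.9]
salt scene 30 53 [452.2 218.1  21.2]
salt scene 44 67 [452.7 218.7  20.2]
salt scene 80 56 [454.1 218.2  16. ]
drop top 44 11 [459.3 133.5  16.7]
drop top 58 25 [459.1 133.7  15.4]
drop scene 30 45 [460.  134.1  16.8]
drop scene 44 45 [459.5 133.2  16.2]
drop scene 58 61 [460.1 133.4  16. ]
spice top 50 10 [469.2  50.5  23.4]
spice top 80 16 [468.1  50.2  21.2]
spice scene 30 63 [471.7  53.8  26.5]
spice scene 50 72 [469.5  52.1  24. ]
spice scene 80 59 [469.   51.8  21.9]
honey top 40 24 [530.  108.   28.4]
honey top 60 23 [530.   96.2  29.8]
honey top 90 31 [574.8 117.   31.8]
honey scene 40 65 [534.   78.   26.6]
honey scene 60 79 [530.   78.   30.6]
honey scene 90 83 [536.7  78.   32. ]
timer top 22 32 [ 421.  -137.3   26.5]
timer top 36 20 [ 458.9 -154.4   27.2]
timer scene 22 122 [ 421.  -189.6   32. ]
timer scene 36 91 [ 421.  -191.6   32. ]
```

View pics/s11.png

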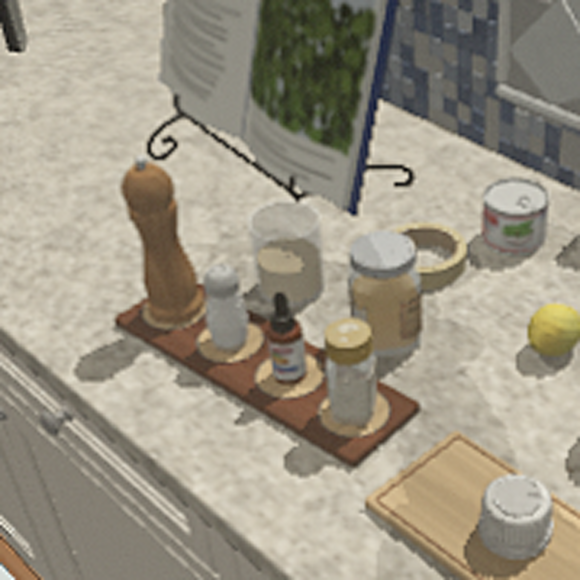

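View pics/t11.png

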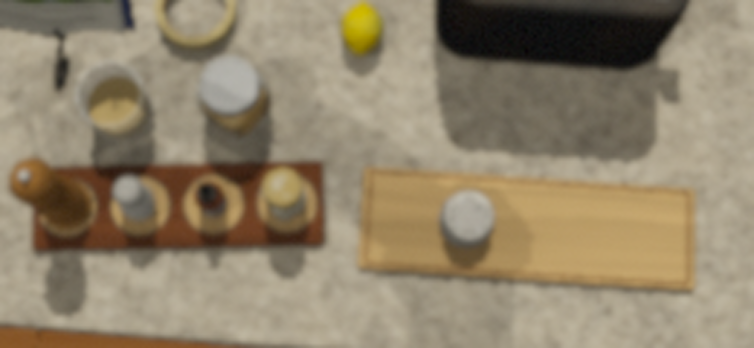

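All four stand upright on the inlays. One last check: have the candle, honey jar or timer moved?

```bash
python3 - <<'E'
from h import *
for n,rs in (('scene',{'candle':(196,128,26,36),'honey':(229,138,28,42),'timer':(275,222,26,30)}),('top',{'honey':(207,158,26,26),'candle':(168,162,24,24),'timer':(292,204,20,20)})):
    a=np.load(n+'0.npz')['p']; b,_=eyes.grab_frame(n)
    for k,(x,y,w,h) in rs.items():
        f=lambda i:cv2.cvtColor(i[y:y+h,x:x+w],cv2.COLOR_BGR2GRAY).astype(np.float32)
        print(n,k,np.round(cv2.phaseCorrelate(f(a),f(b),cv2.createHanningWindow((w,h),cv2.CV_32F)),2), np.abs(f(a)-f(b)).mean())
from bench import workorder
print(arm.get_state()['clock']); print(workorder.sign_off())
E
```

```text
Traceback (most recent call last):
ValueError: setting an array element with a sequence. The requested array has an inhomogeneous shape after 1 dimensions. The detected shape was (2,) + inhomogeneous part.
```

```bash
python3 - <<'E'
from h import *
for n,rs in (('scene',{'candle':(196,128,26,36),'honey':(229,138,28,42),'timer':(275,222,26,30)}),('top',{'honey':(207,158,26,26),'candle':(168,162,24,24),'timer':(292,204,20,20)})):
    a=np.load(n+'0.npz')['p']; b,_=eyes.grab_frame(n)
    for k,(x,y,w,h) in rs.items():
        f=lambda i:cv2.cvtColor(i[y:y+h,x:x+w],cv2.COLOR_BGR2GRAY).astype(np.float32)
        print(n,k,cv2.phaseCorrelate(f(a),f(b),cv2.createHanningWindow((w,h),cv2.CV_32F)), np.abs(f(a)-f(b)).mean())
E
```

```text
scene candle ((0.49896201515206684, -0.22650473419627914), 0.9222684083161531) 7.5181623
scene honey ((0.12396563097869873, 0.499744951633172), 0.9700262232179995) 8.284014
scene timer ((0.6637365039375194, -0.1395270866640974), 0.9838941836062772) 11.670513
top honey ((0.4801257661978653, 0.3046747937584886), 0.9675002552681335) 7.1050296
top candle ((0.3238008209131955, 0.12574440744294613), 0.8893303515182601) 8.07118
top timer ((-0.013066291315553258, 0.03514282338118058), 0.9775765824317932) 13.02
```

```bash
python3 - <<'E'
from h import *
for n,rs in (('scene',{'can':(274,118,28,34),'lemon':(288,160,28,28),'redjars':(308,104,36,46),'bookcorner':(215,60,40,60)}),('top',{'lemon':(252,136,26,28),'ring':(190,124,36,34),'toaster':(285,120,50,50)})):
    a=np.load(n+'0.npz')['p']; b,_=eyes.grab_frame(n)
    for k,(x,y,w,h) in rs.items():
        f=lambda i:cv2.cvtColor(i[y:y+h,x:x+w],cv2.COLOR_BGR2GRAY).astype(np.float32)
        print(n,k,cv2.phaseCorrelate(f(a),f(b),cv2.createHanningWindow((w,h),cv2.CV_32F)), np.abs(f(a)-f(b)).mean())
E
```

```text
scene can ((0.04515456329292533, -0.1268952977216422), 0.9682332105106778) 2.4569328
scene lemon ((0.022713837899397404, -0.16505502819084228), 0.9551842154396905) 2.4744897
scene redjars ((0.019791869387667305, -0.038314978702860714), 0.9804234831697412) 2.3466184
scene bookcorner ((0.05517212303980301, 0.020712365478480876), 0.9986788249015808) 2.53
top lemon ((0.21093283350185565, -0.29422989703164504), 0.9637861293039204) 0.52747256
top ring ((-0.09532035252050264, -0.060880252856282624), 0.880235555915185) 3.3913398
top toaster ((-0.09501006282960134, -0.10370470471250925), 0.9552481376647949) 1.1788
```

```bash
python3 - <<'E'
from h import *
a=np.load('scene0.npz')['p']; b,_=eyes.grab_frame('scene')
sl=np.s_[115:265,185:305]
d=cv2.absdiff(a,b)*3
cv2.imwrite('pics/diff.png',cv2.resize(np.hstack([a[sl],b[sl]]),None,fx=3.3,fy=3.3,interpolation=cv2.INTER_NEAREST))
A=np.load('scene0.npz')['d']; P0=cloud('scene',A).reshape(-1,3); P1=cloud('scene',eyes.grab_frame('scene')[1]).reshape(-1,3)
T0=np.load('topP.npy').reshape(-1,3); T1=cloud('top',eyes.grab_frame('top')[1]).reshape(-1,3)
from scipy.optimize import least_squares
for k,x,y,r,z0,z1 in (('honey',572,117,35.5,25,85),('candle',562,247,38,5,85),('timer',461,-155,31,16,46)):
    for n,Q in (('scene0',P0),('scene1',P1),('top0',T0),('top1',T1)):
        t=Q[(np.hypot(Q[:,0]-x,Q[:,1]-y)<48)&(Q[:,2]>z0)&(Q[:,2]<z1)]
        g=least_squares(lambda p:np.hypot(t[:,0]-p[0],t[:,1]-p[1])-r,[x,y],loss='soft_l1')
        print(k,n,len(t),g.x.round(1))
E
```

```text
honey scene0 426 [574.7 115.8]
honey scene1 393 [575.  115.9]
honey top0 129 [573.9 116.7]
honey top1 132 [574.  116.8]
candle scene0 708 [562.  252.3]
candle scene1 693 [561.9 252.4]
candle top0 501 [560.5 251.5]
candle top1 500 [560.3 252. ]
timer scene0 228 [ 462.3 -154.5]
timer scene1 228 [ 462.4 -154.6]
timer top0 66 [ 461.5 -156. ]
timer top1 63 [ 461.4 -156.7]
```

View pics/diff.png

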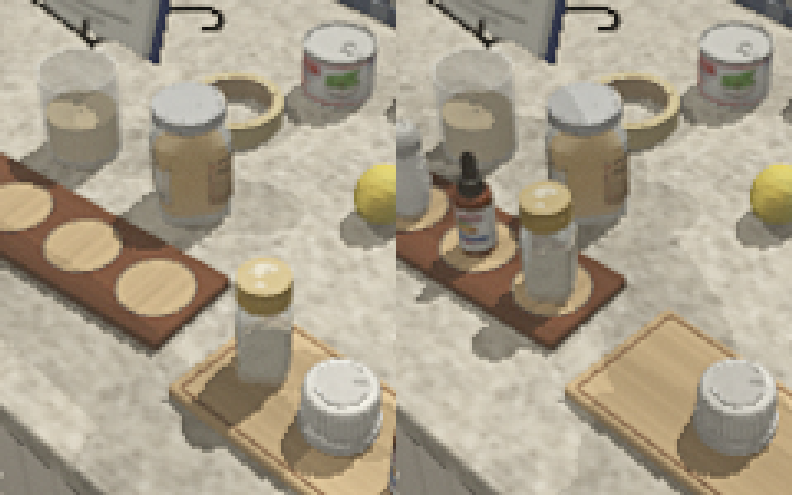

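The candle, honey jar and timer have not moved: fits agree within 0.7 mm, and the picture differences come from shadows. I'll hand the job in.

```bash
python3 -c "
from bench import arm,workorder
print(arm.get_state()['clock']); print(workorder.sign_off())"
```

```text
30.1833
the job is handed in; nothing more can be done
None
```

The job is done and handed in at 30 s of robot time. From the candle end, the board holds the pepper mill, salt shaker, dropper bottle and spice jar, each upright on its inlay with the arm clear.

**Placing:** the last camera check put the salt about 2 mm and the dropper about 3 mm off the inlay centres. The spice jar and mill were within about 2 mm in their cleaner fits. Several of the automatic circle fits failed, mainly on the mill's base and top, so I judged those from the cleaner heights and the pictures.

**Left in place:** before-and-after circle fits for the candle, honey jar and timer agreed within 0.7 mm. An image-shift check disagreed, suggesting shifts of up to about 0.7 pixel. I put that down to changed shadows and objects in the check windows, since the 3D fits showed no movement.

**Other disagreements:** the wrist camera's view of the objects was off from the fixed cameras by about 3–5 mm. I went by the fixed cameras, with small corrections from the wrist view on two grasps. The gripper closed to about 47 mm on the spice jar rather than its stated 42 mm, but it lifted and placed normally.

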